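Repack the counter-top water filter

TASK

Repack the water filter: lift the steel canister off the filter column by its handle and stand it upright on the cork trivet, then put every filter puck lying on the counter flat into the clear tube and ram them down with the tamper (not with the fingers) until the whole stack sits firmly on the bottom with no gaps. Then stand the tamper upright back on the spoon rest and put the canister back squarely on the column, and leave the bowls and the scoop alone.

Things in the scene. Friction and masses are not known exactly. Their poses are not given: they have to be found in the camera images.
- column: filter column, fixed: white round base 132 mm across, clear tube 64 mm across, on top a white square seat plate 124 x 124 x 8 mm, its top 122 mm above the counter, the tube's mouth in its middle. Four pins (10 mm thick, 9 mm high) on the plate at x, y = +-44 mm; the canister stands between them with 8 mm play. Spout with black tap on the base's +x side. Origin under its centre, x, y along the plate's sides
- tube_mouth (a point): centre of the mouth, level with the plate's top, z up. 50 mm wide, it narrows in a 5 mm bevel to the 40 mm bore, free down to 38 mm below the mouth (room for two pucks). Below, three rows of black rubber nubs, one row sprung, grip a puck lightly: it stops on them, perhaps aslant, and must be pushed, with 3 to 8 N for each moving puck; it stays where it is pushed to
- tube_floor (a point): centre of the tube's flat, hard floor, 102 mm straight below the mouth (the nubs line the lowest 64 mm, as much as four pucks). Packed pucks have their centres 8, 24, 40, 56 mm above it. z up
- canister_handle (a point): middle of the handle bar of the steel canister (about 0.45 kg). The bar is 10 mm thick, straight for 68 mm along the point's y, and 145 mm above the canister's underside, 41 mm above its black lid. z up
- canister_mid (a point): on the canister's axis, 50 mm above its underside. The canister is a closed cylinder 96 mm across (lid 99 mm) and 104 mm high, with a fixed overhead handle, 150 mm high in all; it stands on the column's plate at the start and covers the mouth. Axes as canister_handle
- trivet_top (a point): centre of the top of the round cork trivet, 150 mm across, 8 mm thick, fixed on the counter beside the column
- tamper_grip (a point): on the tamper's axis, mid hand grip, 128 mm above its flat underside; z up. Wooden rod standing on the spoon rest, 0.2 kg, 152 mm high: steel foot 30 mm across, 12 mm high; stem 18 mm thick; collar 32 mm across from 98 to 105 mm up; above it the grip, 24 mm thick, up to its rounded top. Fingers closed on the grip just above the collar can bear down on the collar
- rest_floor (a point): centre of the flat inner floor (92 mm across) of the round white ceramic spoon rest, 5 mm above the counter; its rim is 114 mm across and 13 mm high; fixed. z up
- puck1_center (a point): activated-carbon filter puck: a plain dark grey disc 36 mm across and 16 mm thick, either face up, about 30 g; at the start lying flat on the counter. Origin at its centre (8 mm up), z along its axis. May be absent (None)
- puck2_center (a point): activated-carbon filter puck: a plain dark grey disc 36 mm across and 16 mm thick, either face up, about 30 g; at the start lying flat on the counter. Origin at its centre (8 mm up), z along its axis. May be absent (None)
- puck3_center (a point): activated-carbon filter puck: a plain dark grey disc 36 mm across and 16 mm thick, either face up, about 30 g; at the start lying flat on the counter. Origin at its centre (8 mm up), z along its axis. May be absent (None)
- puck4_center (a point): activated-carbon filter puck: a plain dark grey disc 36 mm across and 16 mm thick, either face up, about 30 g; at the start lying flat on the counter. Origin at its centre (8 mm up), z along its axis. May be absent (None)
- bowl_large: larger of two stacked steel mixing bowls, 170 mm across, 65 mm high; origin under its centre. To be left alone
- bowl_small: smaller steel mixing bowl, 140 mm across, standing in the larger one; origin under its centre. To be left alone
- scoop: teal plastic scoop about 160 mm long, 36 mm high; origin under its middle. To be left alone
There are look-alikes about, which are no part of the job. What is shaped like the part that bears puck1_center but purple or red is not meant.

How it is judged:
By the outcome, as a careful person would: the job done as asked, in the order asked, and still so for the second after the job is handed in, with the robot touching nothing.
Of puck1, puck2, puck3, puck4 only 3 to 4 are there at a start; the rules pass over those that are not, and their reading is None.
At some moment in a run one of puck1, puck2, puck3, puck4 may be knocked a few centimetres aside while the robot is not near it.
It also fails if it takes over 210 s, if anything falls off the work surface, if the arm or the gripper's body presses on something with over 40 N, if the wrist force passes 120 N, or if a joint passes its speed limit or range.

ROBOT

A 6-joint arm with a two-finger parallel gripper is mounted at the origin on the work surface. World frame = base frame: x ahead of the robot, y to its left, z up, the work surface at z = 0. Lengths are in mm, angles in rad, forces in N, time in s.
With the tool pointing down it reaches from about 400 to 925 mm from the base axis. Payload 12.5 kg.
Tool frame: the origin (TCP) lies at the very end of the fingers, on their centre line; the grasp point (between the pads) lies 19 mm behind it; z points along the fingers, x is the direction in which the jaws open and shut, and the axes are right-handed (so a half turn about z gives the same grasp; the last joint's range is limited). The gripper opens to 95 mm and grips with 3 to 60 N. Pads are 20 mm wide; open, the fingers measure 119 mm over their backs; the gripper's body (75 mm by 180 mm) begins 59 mm behind the grasp point.
Start: joints at [1.24, 0.491, 1.559, -0, 1.092, -0.106], TCP at [139.301, 609.296, 214.661] pointing down, gripper open.
Joint ranges: [-3.1, 3.1], [-0.84, 2.19], [0.05, 2.79], [-1.13, 4.28], [0.06, 2.93], [-2.69, 2.69]. Speed limits (rad/s): [2.22, 2.22, 2.79, 3.14, 3.14, 3.14].

INTERFACE

Orientations are given as [roll, pitch, yaw] about the fixed x, y, z axes, in that order (R = Rz(yaw) Ry(pitch) Rx(roll)).
In Python, from cell import state, viewer, ticket, look_for, regions_of gives the robot as it stands.
- The arm moves only by the shell command python3 -m inch 'ROWS'. ROWS is JSON, a list of rows, each a list of 7 numbers: the turn, a rotation vector about the world's x, y, z in degrees, then the shift along the world's x, y, z in mm, then the opening, from -1 (shut) to 1 (fully open). In form: [[rx, ry, rz, tx, ty, tz, hand], ...]. A call has 1 to 10 rows; each row shifts and turns the commanded pose from where the row before left it; what a row does not reach is not made up. A row lasts 1/10 s, in which the tool goes at most 50 mm and 8.59 degrees, less where a joint would pass 70% of its speed; a pose out of reach is approached as far as the arm can. A call with a gripper value outside its range is refused whole. The fingers move at their own pace and stop on an object; the grip force is fixed at half the most. Time passes only in rows, so rows that do not move let the fingers close. It gives the time, the measured TCP pose, the force and the opening at its end, in the units of the state.
- state(): the state, without advancing time (a new reading comes with each control period).
- viewer.read_camera(name): name is "scene" or "top" or "wrist"; returns a dict with "color" (384x512x3 uint8, red, green, blue), "depth" (384x512 float32, mm along the optical axis (not along the pixel's ray), 0 where there is no reading), "fx", "fy", "cx", "cy" (pixels), "position" and "orientation" of the camera in the world. Camera axes: x right, y down, z forward; pixel columns grow to the right and rows downward; lengths in mm; the calibration is good to about 2 mm. A picture is of the moment at which its call begins.
- ticket.job_done(): hands the job in, once; it reports no verdict.
Trained networks look in the newest picture that a camera, given by its name, has taken for a name from the list of things; names that differ only in an ending like _2 or _b are one class to them, and where a whole thing is asked for, a point or a joint stands for the part that bears it (a point fixed in the world has none). Each returns a list of dicts, best first, with "score" (0 to 1); they miss things now and then, are a little off and sometimes report something else, mostly with a low value. They report only what shows in the picture. A call takes as long as a camera call. They do not tell look-alikes from the thing itself.
- look_for(name, camera): "box" ([left, top, right, bottom] as shares, 0 to 1, of the picture: columns of its width, rows of its height, round what is visible of it).
- regions_of(name, camera): "pixels" (384x512 bool, what is visible of it) and "box" ([left, top, right, bottom] as shares, 0 to 1, of the picture: columns of its width, rows of its height, round what is visible of it).
The state is a dict: "t": time; "joints": joint angles; "qvel": joint speeds; "tau": joint torques, N m; "eef_pos": TCP position; "tcp_rot": TCP orientation; "ft_force": force on the tool from outside, world axes, zero at the start; "moment": the same for the moment, N m; "opening": opening from 0.0 (shut) to 1.0 (fully open).
Only numpy, scipy, OpenCV 4.12 (cv2) and the standard library are available. Lean on these libraries where they do the work, as an engineer would, in place of code of your own. Each camera call takes 0.05 s, during which the arm holds its last target. There are 200 camera calls.

## Working session

There is one attempt and no reset: what is moved stays moved. The work goes in short steps, Python scripts to look and compute and a shell command to move; the robot and the scene stay as the last step left them, time stands still between calls to the robot, and variables do not carry over. Pictures are saved under pics/ and viewed, on a budget of 14 in all, crops included, one or two more only if the job needs it, and the job is handed in when it is done.

```bash
ls; mkdir -p pics; cat > h.py <<'E'
import numpy as np, cv2
from scipy.spatial.transform import Rotation as R
from cell import state, viewer, ticket, look_for, regions_of
def rot(o):
    o=np.array(o,float)
    if o.shape==(3,3): return o
    return R.from_quat(o).as_matrix() if o.size==4 else R.from_euler('xyz',o).as_matrix()
def pts(c):
    d=c['depth']; v,u=np.indices(d.shape)
    p=np.stack([(u-c['cx'])/c['fx']*d,(v-c['cy'])/c['fy']*d,d],-1)
    return p@rot(c['orientation']).T+np.array(c['position'])
def save(c,n): cv2.imwrite('pics/'+n+'.png',c['color'][:,:,::-1])
E
python3 - <<'E'
from h import *
for n in ('scene','top'):
    c=viewer.read_camera(n); save(c,n+'0'); print(n,c['position'],c['orientation'],c['fx']); P=pts(c)
    for k in ('column','canister_handle','trivet_top','tamper_grip','rest_floor','puck1_center','bowl_large','scoop'):
        try:
            for r in regions_of(k,n)[:7]:
                m=r['pixels']&(c['depth']>0); q=P[m]
                print(k,round(r['score'],2),np.round(np.array(r['box'])*[512,384,512,384]),m.sum(),np.median(q,0).round(),q.min(0).round(),q.max(0).round(),c['color'][m].mean(0).round())
        except Exception as e: print(k,e)
print(state())
E
```

```text
pics
scene [1089.4258222  -452.92229399  742.57009443] [-2.22971046e+00 -1.46260113e-04  8.94946776e-01] 368.51835749970627
column 0.89 [254. 192. 318. 259.] 1694 [549.  79.  34.] [445.  30.  -2.] [629. 173. 132.] [155. 159. 154.]
column 0.55 [314. 188. 363. 219.] 1143 [542. 313.   8.] [455. 149.  -2.] [612. 394. 123.] [177. 132.  90.]
canister_handle 0.95 [266. 157. 309. 211.] 1968 [539.  82. 210.] [157.  52.  -3.] [569. 436. 274.] [87. 89. 92.]
canister_handle 0.25 [313. 187. 362. 224.] 1155 [543. 314.   8.] [453. 152.  -2.] [614. 403. 123.] [178. 133.  91.]
trivet_top 0.96 [313. 188. 366. 221.] 1123 [542. 312.   8.] [453. 149.  -1.] [612. 394. 123.] [178. 132.  90.]
tamper_grip 0.69 [236. 258. 251. 310.] 511 [ 661. -147.  109.] [ 573. -157.   -1.] [670. -66. 160.] [135. 114.  88.]
rest_floor 0.72 [225. 284. 270. 334.] 1424 [ 673. -142.    7.] [ 609. -194.   -2.] [743. -84.  17.] [184. 187. 175.]
rest_floor 0.49 [257. 191. 317. 260.] 1905 [549.  79.  33.] [319.  30.  -4.] [630. 291. 138.] [155. 158. 153.]
puck1_center 0.71 [141. 253. 156. 263.] 145 [ 363. -258.   15.] [ 339. -274. 
[... 2472 characters left out ...]
25.] [677. 204.  -1.] [814. 342.  68.] [76. 80. 82.]
{'t': 0.9, 'joints': array([ 1.24039610e+00,  4.90862147e-01,  1.55888860e+00,  1.77640073e-05,
        1.09168497e+00, -1.05596312e-01]), 'qvel': array([ 0.00132745,  0.0007594 , -0.00117377,  0.00011154, -0.00018604,
        0.00181715]), 'tau': array([-3.17249605e-04, -6.12438941e+01, -2.58427638e+01,  6.93949498e-02,
        4.44951130e-02, -3.23313813e-06]), 'eef_pos': array([139.30219444, 609.30580721, 214.68840433]), 'tcp_rot': array([ 3.14159179e+00, -1.57729385e-04,  1.34598423e+00]), 'ft_force': array([ 0.43462722,  0.30018198, -0.10777307]), 'moment': array([ 0.03036351, -0.05427573, -0.03534534]), 'opening': 0.9967096559020465}
```

```bash
python3 - <<'E'
import cv2
a=cv2.imread('pics/top0.png');cv2.imwrite('pics/t.png',cv2.resize(a[70:330,80:400],None,fx=2.4,fy=2.3,interpolation=cv2.INTER_CUBIC))
a=cv2.imread('pics/scene0.png');cv2.imwrite('pics/s.png',cv2.resize(a[130:350,110:440],None,fx=2.4,fy=2.4,interpolation=cv2.INTER_CUBIC))
E
```

```text
(no output)
```

View pics/t.png

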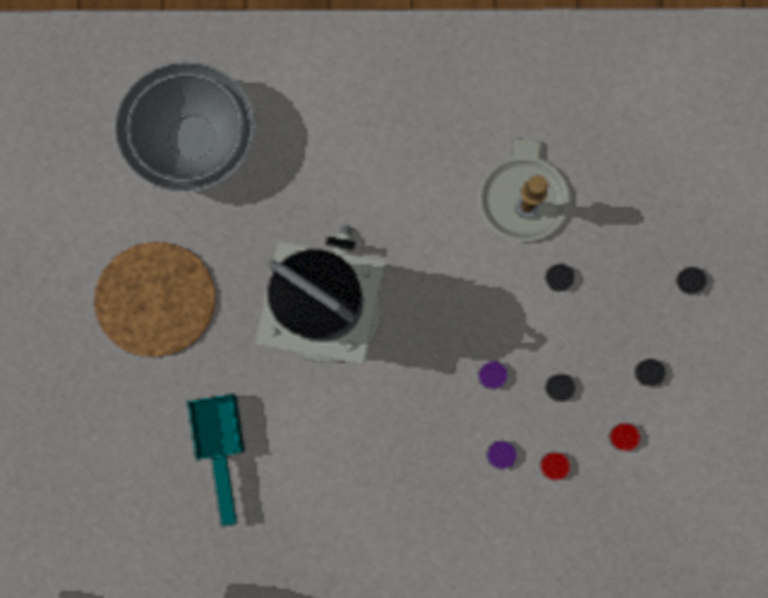

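View pics/s.png

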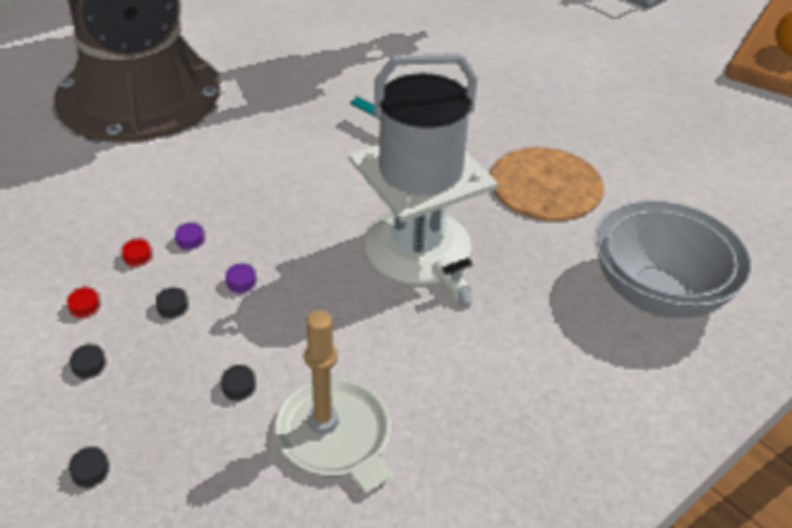

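The scene shows four dark pucks (top crop: 560,277; 692,280; 651,372; 560,387), with two red and two purple look-alikes beside them. The canister is on the column, its handle running diagonally, and the tamper stands off-centre on the rest.

```bash
cat >> h.py <<'E'
def pucks(c):
    P=pts(c); col=c['color'].astype(int); m=(P[...,2]>9)&(P[...,2]<24)&(col.max(-1)<95)&(np.ptp(col,axis=-1)<14)
    n,l,s,ce=cv2.connectedComponentsWithStats(m.astype(np.uint8))
    return [np.r_[P[l==i].mean(0).round(1),(P[l==i].min(0)[:2]+P[l==i].max(0)[:2]).round()/2,s[i,4],ce[i].round()] for i in range(1,n) if s[i,4]>40]
E
python3 - <<'E'
from h import *
for n in ('top','scene'):
    c=viewer.read_camera(n);P=pts(c);X,Y,Z=P[...,0],P[...,1],P[...,2]
    for q in pucks(c): print(n,'puck',q)
    m=(Z>255)&(Z<285)&(abs(X-540)<90)&(abs(Y-90)<80)
    q=P[m]; 
    r=cv2.minAreaRect(q[:,:2].astype(np.float32)); print('handle',m.sum(),q.mean(0),r, cv2.fitLine(q[:,:2].astype(np.float32),cv2.DIST_L2,0,.01,.01).ravel())
    m=(Z>216)&(Z<240)&(abs(X-540)<90)&(abs(Y-90)<80);print('lid',m.sum(),cv2.minEnclosingCircle(P[m][:,:2].astype(np.float32)), np.median(P[m][:,2]))
    m=(Z>112)&(Z<128)&(abs(X-540)<100)&(abs(Y-90)<100);print('plate',m.sum(),cv2.minAreaRect(P[m][:,:2].astype(np.float32)))
    m=(Z>125)&(Z<170)&(abs(X-660)<60)&(abs(Y+140)<60);q=P[m];print('tamper top',m.sum(),q.min(0),q.max(0),q.mean(0))
    m=(Z>142)&(Z<170)&(abs(X-660)<60)&(abs(Y+140)<60);q=P[m];print('tamper top',m.sum(),q.min(0),q.max(0),q.mean(0))
    m=(Z>9)&(Z<22)&(abs(X-660)<90)&(abs(Y+140)<80);print('rest',cv2.minAreaRect(P[m][:,:2].astype(np.float32)))
    m=(Z>4)&(Z<15)&(abs(X-540)<100)&(abs(Y-315)<100);print('trivet',P[m].min(0),P[m].max(0),(P[m].min(0)+P[m].max(0))/2)
E
```

```text
top puck [749.7 297.   16.5 749.5 289.  315.  152.  128. ]
top puck [ 559.  -182.    15.2  559.  -181.5  112.   313.   190. ]
top puck [ 554.1 -344.2   15.6  554.5 -344.   117.   368.   192. ]
top puck [ 436.9 -290.    16.   437.  -290.5  116.   350.   232. ]
top puck [ 418.1 -179.2   15.8  417.5 -179.   116.   313.   238. ]
top puck [ 7.560e+01  1.450e+01  1.390e+01  6.850e+01 -5.000e-01  1.042e+03
  2.460e+02  3.610e+02]
handle 153 [516.30960674  99.17744822 269.09378547] ((517.4611206054688, 100.72511291503906), (93.59310150146484, 9.906500816345215), 54.617618560791016) [  0.58289206   0.8125496  516.30963     99.177444  ]
lid 1030 ((516.1287841796875, 99.40620422363281), 51.68184280395508) 223.00234491822903
plate 766 ((517.669189453125, 103.41946411132812), (124.5721435546875, 124.13329315185547), 78.49889373779297)
tamper top 76 [ 640.08253069 -152.86075056  127.3688475 ] [ 664.25771625 -131.4920416   162.02461607] [ 649.70365618 -141.72378232  152.23310012]
tamper top 65 [ 640.08253069 -152.86075056  143.20367202] [ 664.25771625 -131.4920416   162.02461607] [ 650.89041857 -14
[... 962 characters left out ...]
7132873535156), 54.165687561035156) 224.10907679365022
plate 648 ((519.1656494140625, 104.49290466308594), (127.0665054321289, 128.97425842285156), 78.48872375488281)
tamper top 177 [ 643.26292617 -154.48103055  125.02699454] [ 667.1434068  -132.7906912   159.41113268] [ 658.3667927  -145.93208908  146.40823227]
tamper top 120 [ 643.26292617 -154.30696853  142.26731486] [ 666.08686497 -132.7906912   159.41113268] [ 657.21916234 -144.96991952  153.01808591]
rest ((656.3468017578125, -138.76795959472656), (174.31053161621094, 111.65435028076172), 1.3994368314743042)
trivet [448.51385081 217.75072071   4.00553832] [627.61426183 412.22090369  13.65197233] [538.06405632 314.9858122    8.82875533]
```

```bash
python3 -m inch '[[0,0,0,0,0,40,1],[0,0,-7,25,-34,10,1],[0,0,-7,25,-34,10,1],[0,0,-7,25,-34,10,1],[0,0,-7,25,-34,10,1],[0,0,-7,25,-34,10,1],[0,0,-7,25,-34,10,1],[0,0,-7,25,-34,10,1],[0,0,-7,25,-34,10,1],[0,0,-7,25,-34,10,1]]'
python3 -m inch '[[0,0,-8,26,-34,10,1],[0,0,-8,26,-34,10,1],[0,0,-8,26,-34,5,1],[0,0,-8,26,-34,0,1],[0,0,-8,26,-34,0,1],[0,0,-7,20,-33,0,1],[0,0,0,0,0,0,1],[0,0,0,0,0,0,1]]'
cat >> h.py <<'E'
def can(n='wrist',x=520,y=100,z0=255,z1=285,r=90):
    c=viewer.read_camera(n);P=pts(c);Z=P[...,2]
    m=(Z>z0)&(Z<z1)&(np.hypot(P[...,0]-x,P[...,1]-y)<r)&(c['depth']>0)
    q=P[m];print(n,m.sum(),'mean',q.mean(0).round(1),'rect',cv2.minAreaRect(q[:,:2].astype(np.float32)),'circ',cv2.minEnclosingCircle(q[:,:2].astype(np.float32)))
    return c,P,q
E
python3 - <<'E'
from h import *
c,P,q=can();save(c,'w1');print(c['position'],state()['eef_pos'],state()['tcp_rot'])
can('wrist',z0=216,z1=235); can('wrist',z0=112,z1=130,r=100)
E
```

```text
t: 2.0
eef_pos: [365.0, 301.8, 345.3]
tcp_rot: [-3.141, -0.001, 0.242]
ft_force: [0.2, 0.4, 1.0]
opening: 1.0
t: 2.8
eef_pos: [514.4, 99.8, 369.4]
tcp_rot: [3.141, 0.001, -0.574]
ft_force: [-0.2, 0.3, 1.0]
opening: 1.001
wrist 925 mean [521.1 108.  271.2] rect ((517.6939086914062, 103.13957977294922), (95.87582397460938, 9.946271896362305), 54.382198333740234) circ ((518.144287109375, 102.81696319580078), 47.95719528198242)
[559.14011017 170.71829823 541.25095724] [514.01260837 100.47485956 369.59737066] [ 3.14154009e+00  2.82573729e-04 -5.73064732e-01]
wrist 5040 mean [518.6 105.4 225.1] rect ((517.2362670898438, 103.091796875), (98.06809997558594, 97.90321350097656), 13.499674797058105) circ ((517.8366088867188, 105.5020523071289), 51.925758361816406)
wrist 2195 mean [534.  137.3 123.9] rect ((516.5635375976562, 104.52462768554688), (124.3560791015625, 123.93378448486328), 78.5462417602539) circ ((516.6251831054688, 104.2779312133789), 86.68971252441406)
```

View pics/w1.png

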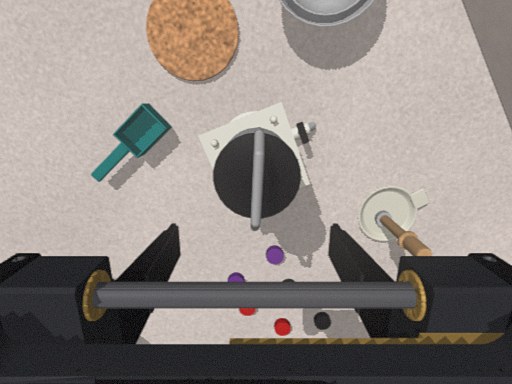

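```bash
python3 -m inch '[[0,0,-2.8,3.6,2.6,-30,1],[0,0,0,0,0,-30,1],[0,0,0,0,0,-30,1],[0,0,0,0,0,-29,1],[0,0,0,0,0,0,1],[0,0,0,0,0,0,-1],[0,0,0,0,0,0,-1],[0,0,0,0,0,0,-1],[0,0,0,0,0,0,-1],[0,0,0,0,0,0,-1]]'
python3 -m inch '[[0,0,0,0,0,0,-1],[0,0,0,0,0,0,-1],[0,0,0,0,0,0,-1],[0,0,0,0,0,0,-1],[0,0,0,0,0,10,-1],[0,0,0,0,0,10,-1],[0,0,0,0,0,10,-1],[0,0,0,0,0,10,-1],[0,0,0,0,0,0,-1]]'
```

```text
t: 3.95
eef_pos: [518.0, 102.9, 251.2]
tcp_rot: [-3.141, -0.001, -0.623]
ft_force: [-0.0, 0.6, -0.1]
opening: 0.64
t: 4.85
eef_pos: [518.4, 102.9, 292.4]
tcp_rot: [-3.14, -0.002, -0.623]
ft_force: [0.1, -0.1, -0.4]
opening: 0.007
```

```bash
python3 -m inch '[[0,0,0,0,0,20,0],[0,0,0,0,0,0,0],[0,0,0,0,0,0,0],[0,0,0,0,0,0,0],[0,0,0,0,0,0,0],[0,0,0,0,0,0,0],[0,0,0,0,0,0,0],[0,0,0,0,0,0,0]]'
python3 - <<'E'
from h import *
c,P,q=can();can('wrist',z0=112,z1=130,r=100)
print(state()['eef_pos'],state()['opening'])
E
```

```text
t: 5.65
eef_pos: [517.9, 102.9, 310.5]
tcp_rot: [3.141, 0.0, -0.623]
ft_force: [0.5, -0.6, 0.6]
opening: 0.495
wrist 1379 mean [522.9 110.3 271.2] rect ((517.6723022460938, 102.84998321533203), (96.73798370361328, 9.998565673828125), 54.43092727661133) circ ((517.6714477539062, 102.85057067871094), 48.37142562866211)
wrist 2920 mean [536.2 136.9 123.9] rect ((516.7197875976562, 104.71548461914062), (124.00403594970703, 124.23469543457031), 78.52119445800781) circ ((517.3656616210938, 105.16118621826172), 86.55865478515625)
[517.90809981 102.93409314 310.60511044] 0.49818176087828053
```

```bash
python3 -m inch '[[0,0,0,0,0,-30,0],[0,0,0,0,0,-30,0],[0,0,0,0,0,0,-1],[0,0,0,0,0,0,-1],[0,0,0,0,0,0,-1],[0,0,0,0,0,0,-1],[0,0,0,0,0,0,-1],[0,0,0,0,0,0,-1],[0,0,0,0,0,0,-1],[0,0,0,0,0,0,-1]]'
python3 -m inch '[[0,0,0,0,0,0,-1],[0,0,0,0,0,0,-1],[0,0,0,0,0,10,-1],[0,0,0,0,0,20,-1],[0,0,0,0,0,20,-1],[0,0,0,0,0,0,-1],[0,0,0,0,0,0,-1]]'
```

```text
t: 6.75
eef_pos: [518.5, 102.8, 251.4]
tcp_rot: [-3.141, -0.002, -0.623]
ft_force: [2.6, -2.2, 6.5]
opening: 0.093
t: 7.45
eef_pos: [517.4, 103.0, 300.1]
tcp_rot: [3.141, 0.001, -0.623]
ft_force: [0.4, 0.4, -5.5]
opening: 0.098
```

```bash
python3 -m inch '[[0,0,0,2,20,0,-1],[0,0,0,2,22,0,-1],[0,0,0,2,24,0,-1],[0,0,0,3,24,0,-1],[0,0,0,3,24,0,-1],[0,0,0,3,24,-10,-1],[0,0,0,2,24,-20,-1],[0,0,0,2,24,-25,-1],[0,0,0,2,20,-25,-1],[0,0,0,0,6,-25,-1]]'
python3 -m inch '[[0,0,0,0,0,-20,-1],[0,0,0,0,0,-15,-1],[0,0,0,0,0,-12,-1],[0,0,0,0,0,-5,-1],[0,0,0,0,0,-3,-1],[0,0,0,0,0,-2,-1],[0,0,0,0,0,0,-1]]'
```

```text
t: 8.45
eef_pos: [538.0, 316.4, 192.8]
tcp_rot: [3.14, 0.002, -0.622]
ft_force: [-0.1, 0.0, -4.5]
opening: 0.097
t: 9.15
eef_pos: [539.0, 314.9, 139.0]
tcp_rot: [-3.141, -0.0, -0.623]
ft_force: [-0.9, 0.9, -4.1]
opening: 0.094
```

```bash
python3 -m inch '[[0,0,0,0,0,-1,-1],[0,0,0,0,0,-1,-1],[0,0,0,0,0,0,-1]]'
```

```text
t: 9.45
eef_pos: [539.5, 314.9, 137.6]
tcp_rot: [-3.14, -0.001, -0.623]
ft_force: [2.1, -1.7, 2.5]
opening: 0.099
```

```bash
python3 -m inch '[[0,0,0,0,0,0,0],[0,0,0,0,0,0,0],[0,0,0,0,0,0,0],[0,0,0,0,0,0,0],[0,0,0,0,0,0,0],[0,0,0,0,0,0,0],[0,0,0,0,0,15,0],[0,0,0,0,0,30,0],[0,0,0,0,0,40,0],[0,0,0,0,0,40,0]]'
python3 -m inch '[[0,0,0,1,-20,0,0],[0,0,-4,2,-45,0,0],[0,0,-4,2,-48,0,0],[0,0,-4,2,-48,0,0],[0,0,-4,2,-48,0,0],[0,0,-4,2,-48,0,0],[0,0,-4,2,-48,-20,0],[0,0,-4,2,-48,-20,0],[0,0,-4,2,-48,-20,0],[0,0,0,3,-48,-20,0]]'
python3 -m inch '[[0,0,0,2,-48,0,0],[0,0,0,0,0,0,0]]'
python3 - <<'E'
from h import *
for n in ('wrist','top'):
    c=viewer.read_camera(n)
    for q in pucks(c): print(n,'puck',q)
c=viewer.read_camera('wrist');save(c,'w2');print(c['position'],state()['eef_pos'],state()['tcp_rot'])
can('wrist',656,-145,142,170,60);can('scene',540,315,140,170,90)
E
```

```text
t: 10.45
eef_pos: [538.6, 314.8, 262.8]
tcp_rot: [3.141, 0.0, -0.623]
ft_force: [-0.3, 0.1, 1.0]
opening: 0.5
t: 11.45
eef_pos: [558.3, -128.4, 184.3]
tcp_rot: [-3.141, -0.0, -1.184]
ft_force: [1.4, -0.1, -1.1]
opening: 0.501
t: 11.65
eef_pos: [560.4, -179.4, 184.0]
tcp_rot: [3.141, -0.0, -1.186]
ft_force: [0.3, 0.3, 0.1]
opening: 0.502
wrist puck [619.9  78.1  13.4 621.5  79.   78.   48.   34. ]
wrist puck [ 560.8 -180.5   17.7  560.  -180.5  667.   256.   176. ]
wrist puck [ 555.3 -341.5   17.2  554.5 -343.   662.   374.   227. ]
wrist puck [ 423.3 -184.3   17.1  421.5 -185.   282.   219.   272. ]
wrist puck [ 447.4 -276.8   14.6  445.5 -277.5   64.   291.   279. ]
top puck [751.1 304.9  16.5 749.5 304.  224.  149.  127. ]
top puck [ 553.8 -345.8   15.9  554.5 -346.5  104.   368.   192. ]
top puck [ 436.9 -293.3   16.1  437.5 -293.5   92.   352.   232. ]
top puck [ 73.8  72.5  15.   76.   73.5  99.  226.  361. ]
[ 636.91378323 -142.92463862  356.33172046] [ 560.36331972 -174.29450093  184.74127706] [ 3.14145013e+00  3.28717153e-04 -1.18183507e+00]
wrist 1110 mean [ 651.6 -141.7  158. ] rect ((651.7172241210938, -141.67071533203125), (22.95758819580078, 23.087684631347656), 85.15056610107422) circ ((651.7201538085938, -141.7498016357422), 11.895461082458496)
scene 120 mean [540.6 309.3 153.5] rect ((541.417724609375, 311.7459716796875), (92.5663833618164, 11.565364837646484), 53.16565704345703) circ ((542.3380126953125, 311.056640625), 46.31296920776367)
```

View pics/w2.png

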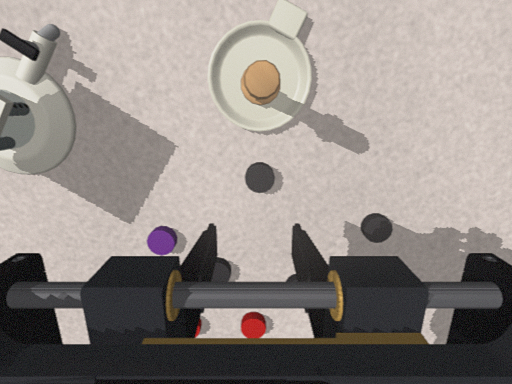

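```bash
python3 -m inch '[[0,0,0,0.5,-6,-35,0.3],[0,0,0,0,0,-35,0.3],[0,0,0,0,0,-35,0.3],[0,0,0,0,0,-35,0.3],[0,0,0,0,0,-25,0.3],[0,0,0,0,0,-8,0.3],[0,0,0,0,0,-4,0.3],[0,0,0,0,0,0,0.3],[0,0,0,0,0,0,-1],[0,0,0,0,0,0,-1]]'
python3 -m inch '[[0,0,0,0,0,0,-1],[0,0,0,0,0,0,-1],[0,0,0,0,0,0,-1],[0,0,0,0,0,0,-1],[0,0,0,0,0,0,-1]]'
```

```text
t: 12.9
eef_pos: [561.6, -180.7, 9.0]
tcp_rot: [-3.14, -0.001, -1.181]
ft_force: [-0.2, 0.4, -0.1]
opening: 0.534
t: 13.4
eef_pos: [561.3, -180.7, 8.3]
tcp_rot: [-3.141, -0.001, -1.181]
ft_force: [-0.0, 0.3, 5.6]
opening: 0.368
```

```bash
python3 -m inch '[[0,0,0,0,0,20,-1],[0,0,0,0,0,40,-1],[0,0,0,0,0,40,-1],[0,0,0,0,0,40,-1],[0,0,-4,-5,30,20,-1],[0,0,-5,-6,40,0,-1],[0,0,-5,-6,40,0,-1],[0,0,-5,-6,40,0,-1],[0,0,-5,-6,40,0,-1],[0,0,-5,-6,40,0,-1]]'
python3 -m inch '[[0,0,-5,-6,30,0,-1],[0,0,0,-4,20,0,-1],[0,0,0,0,5,0,-1],[0,0,0,0,0,0,-1],[0,0,0,0,0,0,-1]]'
python3 - <<'E'
from h import *
c=viewer.read_camera('wrist');save(c,'w3');print(state()['eef_pos'],state()['tcp_rot'],state()['opening'])
can('wrist',516,104,112,131,100)
E
```

```text
t: 14.4
eef_pos: [525.5, 51.0, 167.8]
tcp_rot: [3.142, -0.0, -1.691]
ft_force: [0.6, 0.2, -0.3]
opening: 0.369
t: 14.9
eef_pos: [516.3, 103.7, 167.7]
tcp_rot: [3.142, -0.0, -1.775]
ft_force: [-1.1, -0.1, -0.2]
opening: 0.368
[516.30639657 103.53840055 167.73772744] [ 3.14156412e+00 -2.19783125e-04 -1.77541449e+00] 0.3708790900334119
wrist 16470 mean [536.8 100.8 123.8] rect ((517.5224609375, 104.84943389892578), (124.3818130493164, 124.5103759765625), 78.41790771484375) circ ((529.23974609375, 102.8018569946289), 79.6709213256836)
```

View pics/w3.png

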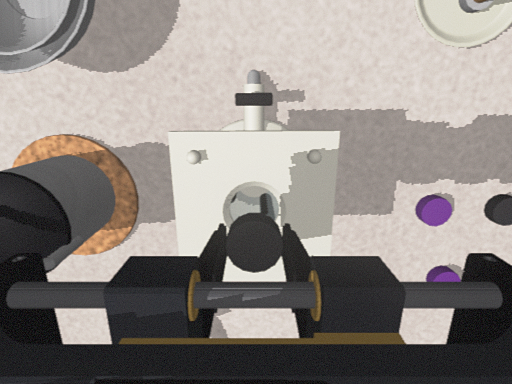

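```bash
python3 -m inch '[[0,0,0,0.9,1.2,-15,-1],[0,0,0,0,0,-15,-1],[0,0,0,0,0,-8,-1],[0,0,0,0,0,-3,-1],[0,0,0,0,0,-2,-1],[0,0,0,0,0,0,-1]]'
```

```text
t: 15.6
eef_pos: [517.7, 104.6, 125.4]
tcp_rot: [-3.14, -0.001, -1.775]
ft_force: [1.2, -5.5, 5.7]
opening: 0.369
```

```bash
python3 -m inch '[[0,0,0,0,-1.2,0,-1],[0,0,0,0,0,0,-1],[0,0,0,0,0,0,-1]]'
```

```text
t: 15.9
eef_pos: [517.7, 104.1, 125.4]
tcp_rot: [-3.14, 0.0, -1.775]
ft_force: [2.0, -2.9, 5.3]
opening: 0.368
```

```bash
python3 -m inch '[[0,0,0,-0.5,-1,0,-1],[0,0,0,0,0,0,-1],[0,0,0,0,0,0,-1]]'; python3 -m inch '[[0,0,0,0,-0.7,-0.5,-1],[0,0,0,0,0,0,-1],[0,0,0,0,0,0,-1]]'
```

```text
t: 16.2
eef_pos: [517.5, 103.4, 125.4]
tcp_rot: [-3.139, 0.001, -1.775]
ft_force: [5.4, 0.9, 5.3]
opening: 0.368
t: 16.5
eef_pos: [517.4, 102.6, 124.3]
tcp_rot: [-3.14, 0.0, -1.775]
ft_force: [6.9, -0.2, -1.2]
opening: 0.371
```

```bash
python3 -m inch '[[0,0,0,0.8,0.3,0,-1],[0,0,0,0,0,0,-1],[0,0,0,0,0,0,-1]]'; python3 -m inch '[[0,0,0,0,0,0,0],[0,0,0,0,0,0,0],[0,0,0,0,0,0,0],[0,0,0,0,0,0,0],[0,0,0,0,0,20,0],[0,0,0,0,0,40,0],[0,0,0,0,0,40,0],[0,0,0,-20,0,0,0],[0,0,0,-30,0,0,0],[0,0,0,0,0,0,0]]'
python3 - <<'E'
from h import *
c=viewer.read_camera('wrist');a=c['color'][:,:,::-1]
print(state()['eef_pos'],state()['tcp_rot'],state()['opening'])
cv2.imwrite('pics/w4.png',cv2.resize(a[100:260,160:360],None,fx=3,fy=3,interpolation=cv2.INTER_CUBIC))
can('wrist',516,104,112,131,100)
P=pts(c);m=(np.hypot(P[...,0]-517,P[...,1]-103.5)<14)&(P[...,2]<115);q=P[m];print(m.sum(),np.percentile(q[:,2],[5,25,50,75,95]).round(1))
c=viewer.read_camera('top')
for q in pucks(c): print('top puck',q)
E
```

```text
t: 16.8
eef_pos: [517.5, 102.9, 124.2]
tcp_rot: [-3.141, -0.0, -1.775]
ft_force: [4.3, -1.8, -0.9]
opening: 0.37
t: 17.8
eef_pos: [464.4, 103.1, 224.6]
tcp_rot: [3.14, -0.0, -1.774]
ft_force: [0.3, 0.7, -0.1]
opening: 0.504
[466.25111113 103.15714961 224.7179283 ] [-3.14153022e+00 -3.21882408e-05 -1.77429062e+00] 0.5006193782534545
wrist 16869 mean [521.9 103.9 123.7] rect ((517.6287231445312, 104.80622863769531), (124.43721771240234, 124.04364013671875), 78.48099517822266) circ ((517.3670654296875, 104.91997528076172), 87.10021209716797)
620 [88.6 91.5 94.4 97.1 99.2]
top puck [752.9 304.5  16.7 748.  303.  228.  149.  127. ]
top puck [ 554.3 -344.7   15.7  554.5 -344.5  114.   368.   192. ]
top puck [ 436.7 -290.    15.6  437.  -290.   119.   350.   232. ]
top puck [ 418.4 -179.1   15.6  417.5 -179.   109.   313.   238. ]
top puck [ 66.9 -59.8  14.8  67.5 -36.  456.  273.  364. ]
```

View pics/w4.png

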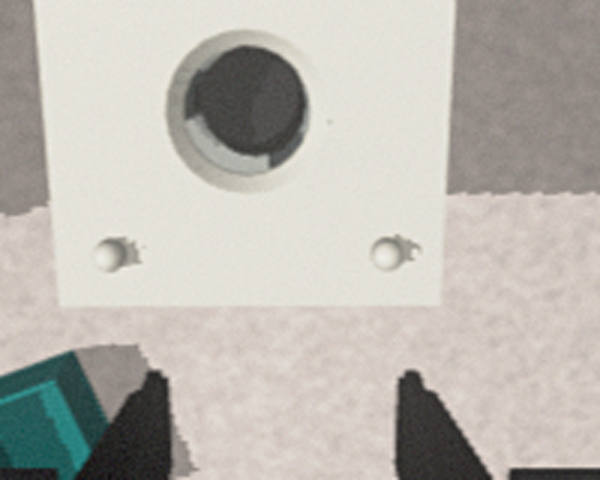

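The first puck is in the tube but aslant: its top runs from z 89 to 99, in the crop at (250,100). I'll ram it before adding the next one.

```bash
python3 -m inch '[[0,0,0,15,-15,3,0.3],[0,0,0,24,-33,3,0.3],[0,0,0,24,-33,0,0.3],[0,0,0,24,-33,0,0.3],[0,0,0,24,-33,0,0.3],[0,0,0,24,-33,0,0.3],[0,0,0,24,-33,0,0.3],[0,0,0,20,-24,0,0.3],[0,0,0,6,-8,0,0.3],[0,0,0,0,0,0,0.3]]'
python3 - <<'E'
from h import *
s=state();print(s['eef_pos'],s['tcp_rot'],s['opening'])
can('wrist',653,-143,142,170,60)
c,P,q=can('wrist',666,-139,3,17,75)
E
```

```text
t: 18.95
eef_pos: [652.8, -143.0, 229.1]
tcp_rot: [3.14, 0.0, -1.776]
ft_force: [-0.1, -0.4, 0.1]
opening: 0.651
[ 652.76390133 -142.96829895  229.05298909] [ 3.14028344e+00  5.65515423e-05 -1.77602378e+00] 0.6508931250890794
wrist 610 mean [ 654.5 -142.1  156.6] rect ((652.8180541992188, -141.62388610839844), (23.12978744506836, 21.9173583984375), 85.61092376708984) circ ((652.33935546875, -141.7698211669922), 11.963802337646484)
wrist 5281 mean [ 675.9 -139.     9.5] rect ((668.319091796875, -139.17947387695312), (148.93678283691406, 144.8975067138672), 85.71636962890625) circ ((666.1044311523438, -139.21942138671875), 74.86293029785156)
```

```bash
python3 -m inch '[[0,0,0,-0.2,1.1,-30,0.3],[0,0,0,0,0,-30,0.3],[0,0,0,0,0,-30,0.3],[0,0,0,0,0,-20,0.3],[0,0,0,0,0,-4.5,0.3],[0,0,0,0,0,0,0.3],[0,0,0,0,0,0,-1],[0,0,0,0,0,0,-1],[0,0,0,0,0,0,-1],[0,0,0,0,0,0,-1]]'
python3 -m inch '[[0,0,0,0,0,0,-1],[0,0,0,0,0,0,-1],[0,0,0,0,0,0,-1],[0,0,0,0,0,0,-1]]'
```

```text
t: 20.05
eef_pos: [652.2, -140.9, 116.4]
tcp_rot: [-3.141, -0.0, -1.775]
ft_force: [-0.9, -0.1, 0.4]
opening: 0.37
t: 20.45
eef_pos: [652.1, -141.0, 116.0]
tcp_rot: [-3.141, -0.0, -1.775]
ft_force: [-1.4, -0.7, 3.0]
opening: 0.245
```

```bash
python3 -m inch '[[0,0,0,0,0,15,-1],[0,0,0,0,0,30,-1],[0,0,0,0,0,40,-1],[0,0,0,0,0,40,-1],[0,0,0,-5,10,20,-1],[0,0,0,-14,26,0,-1],[0,0,0,-20,36,0,-1],[0,0,0,-20,36,0,-1],[0,0,0,-20,36,0,-1],[0,0,0,-20,36,0,-1]]'
python3 -m inch '[[0,0,0,-18,32,0,-1],[0,0,0,-11,20,0,-1],[0,0,0,-5.5,11,0,-1],[0,0,0,0,0,0,-1],[0,0,0,0,0,0,-1]]'
python3 - <<'E'
from h import *
s=state();print(s['eef_pos'],s['tcp_rot'],s['opening'])
c=viewer.read_camera('scene');a=c['color'][:,:,::-1]
cv2.imwrite('pics/s5.png',cv2.resize(a[100:260,220:380],None,fx=3.5,fy=3.5,interpolation=cv2.INTER_CUBIC))
E
```

```text
t: 21.45
eef_pos: [551.9, 40.4, 261.6]
tcp_rot: [-3.141, 0.0, -1.775]
ft_force: [0.0, -0.1, -2.4]
opening: 0.247
t: 21.95
eef_pos: [519.0, 101.7, 261.1]
tcp_rot: [-3.141, -0.0, -1.775]
ft_force: [-0.2, -0.0, -2.2]
opening: 0.251
[519.04079261 101.66110275 261.09642796] [-3.14103525e+00 -1.67551561e-04 -1.77457970e+00] 0.250560299766477
```

View pics/s5.png

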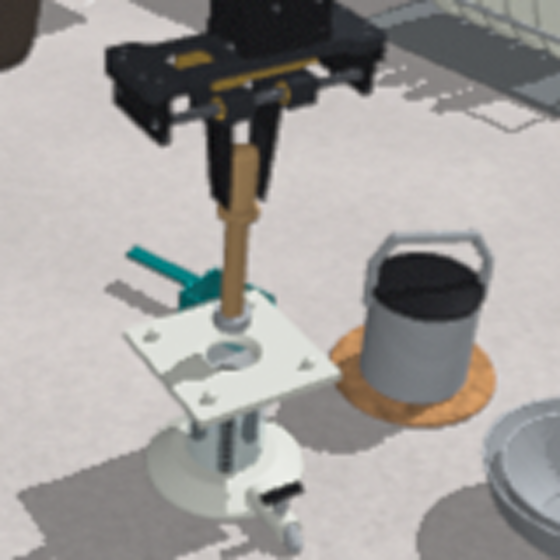

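```bash
python3 -m inch '[[0,0,0,-1.5,1.5,0,-1],[0,0,0,0,0,-10,-1],[0,0,0,0,0,-12,-1],[0,0,0,0,0,-12,-1],[0,0,0,0,0,-10,-1],[0,0,0,0,0,0,-1]]'
python3 -m inch '[[0,0,0,0,0,-5,-1],[0,0,0,0,0,-5,-1],[0,0,0,0,0,-5,-1],[0,0,0,0,0,-5,-1],[0,0,0,0,0,0,-1]]'
```

```text
t: 22.6
eef_pos: [516.4, 103.5, 215.0]
tcp_rot: [3.139, -0.001, -1.775]
ft_force: [0.3, 0.1, -1.8]
opening: 0.249
t: 23.1
eef_pos: [516.7, 103.6, 196.1]
tcp_rot: [3.141, -0.0, -1.775]
ft_force: [0.6, 0.1, -2.0]
opening: 0.253
```

```bash
python3 -m inch '[[0,0,0,0,0,-5,-1],[0,0,0,0,0,-5,-1]]';python3 -m inch '[[0,0,0,0,0,-5,-1],[0,0,0,0,0,-5,-1]]';python3 -m inch '[[0,0,0,0,0,-5,-1],[0,0,0,0,0,-5,-1]]'; python3 -m inch '[[0,0,0,0,0,-5,-1],[0,0,0,0,0,-5,-1]]'
```

```text
t: 23.3
eef_pos: [517.3, 103.7, 186.9]
tcp_rot: [-3.141, 0.0, -1.775]
ft_force: [-0.7, 0.4, 3.6]
opening: 0.244
t: 23.5
eef_pos: [517.2, 103.7, 176.6]
tcp_rot: [-3.141, 0.0, -1.775]
ft_force: [-1.0, -0.1, 4.8]
opening: 0.251
t: 23.7
eef_pos: [517.1, 103.7, 166.4]
tcp_rot: [-3.141, -0.0, -1.775]
ft_force: [-0.2, 1.0, 3.9]
opening: 0.247
t: 23.9
eef_pos: [517.1, 103.7, 156.4]
tcp_rot: [-3.141, -0.0, -1.775]
ft_force: [-0.5, -0.6, 4.7]
opening: 0.246
```

```bash
python3 -m inch '[[0,0,0,0,0,-4,-1],[0,0,0,0,0,-3,-1]]';python3 -m inch '[[0,0,0,0,0,-2,-1],[0,0,0,0,0,-1,-1],[0,0,0,0,0,0,-1]]'
```

```text
t: 24.1
eef_pos: [517.1, 103.7, 149.4]
tcp_rot: [3.142, -0.0, -1.775]
ft_force: [0.4, 0.6, 3.6]
opening: 0.248
t: 24.4
eef_pos: [517.1, 103.6, 146.9]
tcp_rot: [-3.141, -0.0, -1.775]
ft_force: [-0.2, 0.4, 4.5]
opening: 0.253
```

```bash
python3 - <<'E'
from h import *
c=viewer.read_camera('scene');print(state()['ft_force'],state()['eef_pos'])
E
```

```text
[-0.4101632  -0.56101861  4.51464668] [517.0898944  103.64234064 146.92875056]
```

```bash
python3 -m inch '[[0,0,0,0,0,-1,-1],[0,0,0,0,0,0,-1]]';python3 -m inch '[[0,0,0,0,0,-1,-1],[0,0,0,0,0,0,-1]]';python3 -m inch '[[0,0,0,0,0,-1,-1],[0,0,0,0,0,0,-1]]'
```

```text
t: 24.65
eef_pos: [517.4, 103.6, 146.9]
tcp_rot: [-3.14, 0.0, -1.775]
ft_force: [-2.0, -0.7, 14.9]
opening: 0.25
t: 24.85
eef_pos: [517.9, 103.5, 146.7]
tcp_rot: [-3.138, 0.0, -1.774]
ft_force: [-2.6, -2.1, 23.0]
opening: 0.247
t: 25.05
eef_pos: [518.5, 103.5, 146.4]
tcp_rot: [-3.137, 0.001, -1.774]
ft_force: [-2.7, -2.1, 29.1]
opening: 0.248
```

```bash
python3 -m inch '[[0,0,0,0,0,3,-1],[0,0,0,0,0,20,-1],[0,0,0,0,0,30,-1],[0,0,0,0,0,40,-1],[0,0,0,0,0,25,-1],[0,0,0,10,-15,0,-1],[0,0,0,16,-28,0,-1],[0,0,0,21,-36,0,-1],[0,0,0,21,-36,0,-1],[0,0,0,21,-36,0,-1]]'
python3 -m inch '[[0,0,0,20,-34,0,-1],[0,0,0,18,-30,0,-1],[0,0,0,12,-19,0,-1],[0,0,0,5.5,-9,0,-1],[0,0,0,0,0,0,-1],[0,0,0,0,0,-40,-1],[0,0,0,0,0,-40,-1],[0,0,0,0,0,-35,-1],[0,0,0,0,0,-15,-1],[0,0,0,0,0,0,-1]]'
```

```text
t: 26.05
eef_pos: [606.3, -49.6, 259.7]
tcp_rot: [3.139, -0.0, -1.775]
ft_force: [0.6, 0.5, -0.7]
opening: 0.247
t: 27.05
eef_pos: [660.5, -138.3, 130.0]
tcp_rot: [3.138, 0.0, -1.774]
ft_force: [0.5, 0.3, -1.5]
opening: 0.248
```

```bash
python3 -m inch '[[0,0,0,0,0,-8,-1],[0,0,0,0,0,-4,-1],[0,0,0,0,0,0,-1]]'; python3 -m inch '[[0,0,0,0,0,-1.2,-1],[0,0,0,0,0,0,-1]]';python3 -m inch '[[0,0,0,0,0,-1,-1],[0,0,0,0,0,0,-1]]'
```

```text
t: 27.35
eef_pos: [661.7, -139.3, 120.4]
tcp_rot: [-3.141, -0.0, -1.775]
ft_force: [-0.8, 0.8, -1.8]
opening: 0.246
t: 27.55
eef_pos: [661.7, -139.4, 119.1]
tcp_rot: [-3.141, -0.0, -1.775]
ft_force: [0.1, -1.0, -2.2]
opening: 0.243
t: 27.75
eef_pos: [661.5, -139.4, 117.6]
tcp_rot: [-3.142, -0.0, -1.775]
ft_force: [1.0, 0.3, -1.9]
opening: 0.246
```

```bash
python3 -m inch '[[0,0,0,0,0,-1,-1],[0,0,0,0,0,0,-1]]'; python3 -m inch '[[0,0,0,0,0,-1,-1],[0,0,0,0,0,0,-1]]'
```

```text
t: 27.95
eef_pos: [661.5, -139.3, 116.5]
tcp_rot: [3.141, -0.0, -1.775]
ft_force: [0.1, -0.3, -2.5]
opening: 0.249
t: 28.15
eef_pos: [661.6, -139.4, 115.7]
tcp_rot: [-3.141, -0.0, -1.775]
ft_force: [-0.1, -0.5, -1.7]
opening: 0.249
```

```bash
python3 -m inch '[[0,0,0,0,0,-0.7,-1],[0,0,0,0,0,0,-1]]'; python3 -m inch '[[0,0,0,0,0,-0.7,-1],[0,0,0,0,0,0,-1]]'
```

```text
t: 28.35
eef_pos: [661.8, -139.4, 115.6]
tcp_rot: [-3.141, -0.0, -1.775]
ft_force: [-1.7, 0.3, 4.2]
opening: 0.246
t: 28.55
eef_pos: [661.9, -139.5, 115.6]
tcp_rot: [-3.14, -0.0, -1.775]
ft_force: [-2.1, -0.0, 10.4]
opening: 0.249
```

```bash
python3 -m inch '[[0,0,0,0,0,0.7,0.3],[0,0,0,0,0,0,0.3],[0,0,0,0,0,0,0.3],[0,0,0,0,0,0,0.3],[0,0,0,0,0,0,0.3],[0,0,0,0,0,0,0.3],[0,0,0,0,0,20,0.3],[0,0,0,0,0,35,0.3],[0,0,0,0,0,35,0.3],[0,0,0,-20,-4,0,0.3]]'
python3 -m inch '[[0,0,0,-36,-6,0,0.3],[0,0,0,-38,-6,0,0.3],[0,0,0,-38,-6,0,0.3],[0,0,0,-38,-6,0,0.3],[0,0,0,-38,-6,-10,0.3],[0,0,0,-24,-5,-20,0.3],[0,0,0,-10,-2,-10,0.3],[0,0,0,0,0,0,0.3],[0,0,0,0,0,0,0.3]]'
python3 - <<'E'
from h import *
s=state();print(s['eef_pos'],s['tcp_rot'],s['opening'])
for n in ('wrist','top'):
    c=viewer.read_camera(n)
    for q in pucks(c): print(n,'puck',q)
can('top',661,-139,142,170,60)
can('scene',661,-139,142,170,60)
E
```

```text
t: 29.55
eef_pos: [644.2, -143.6, 209.5]
tcp_rot: [-3.133, -0.001, -1.774]
ft_force: [-0.1, -0.7, -0.7]
opening: 0.649
t: 30.45
eef_pos: [420.2, -180.6, 165.4]
tcp_rot: [-3.141, -0.0, -1.775]
ft_force: [0.3, 0.4, 0.5]
opening: 0.652
[ 420.19028794 -180.63222944  165.37674408] [-3.14083605e+00 -3.13304083e-04 -1.77506294e+00] 0.6524694953749314
wrist puck [ 552.3 -341.9   17.2  552.  -343.5 1180.   391.    16. ]
wrist puck [ 437.8 -288.2   17.5  437.  -288.5  869.   349.   145. ]
wrist puck [ 419.6 -179.1   17.7  419.  -179.   735.   254.   181. ]
top puck [750.9 305.   16.3 748.  303.  232.  149.  128. ]
top puck [ 554.5 -344.6   15.9  554.5 -344.5  113.   368.   192. ]
top 64 mean [ 659.2 -138.9  155.4] rect ((659.9647827148438, -139.18026733398438), (22.002161026000977, 21.821062088012695), 75.37486267089844) circ ((660.1513671875, -139.4512939453125), 11.542503356933594)
scene 116 mean [ 665.9 -141.4  153.5] rect ((663.2232055664062, -140.02626037597656), (22.77001190185547, 21.640460968017578), 7.1474080085754395) circ ((662.3765869140625, -139.6888885498047), 12.258845329284668)
```

```bash
python3 -m inch '[[0,0,0,0,0.8,-40,0.3],[0,0,0,0,0,-40,0.3],[0,0,0,0,0,-40,0.3],[0,0,0,0,0,-25,0.3],[0,0,0,0,0,-9,0.3],[0,0,0,0,0,-4,0.3],[0,0,0,0,0,0,-1],[0,0,0,0,0,0,-1],[0,0,0,0,0,0,-1],[0,0,0,0,0,0,-1]]'
python3 -m inch '[[0,0,0,0,0,0,-1],[0,0,0,0,0,0,-1],[0,0,0,0,0,0,-1],[0,0,0,0,0,20,-1],[0,0,0,0,0,40,-1],[0,0,0,0,0,40,-1],[0,0,0,0,0,40,-1],[0,0,0,5,15,20,-1],[0,0,0,9,25,0,-1],[0,0,0,12,36,0,-1]]'
python3 -m inch '[[0,0,0,12,36,0,-1],[0,0,0,12,36,0,-1],[0,0,0,12,36,0,-1],[0,0,0,12,36,0,-1],[0,0,0,12,32,0,-1],[0,0,0,8,20,0,-1],[0,0,0,3,11,0,-1],[0,0,0,0,0,0,-1],[0,0,0,0,0,0,-1]]'
```

```text
t: 31.65
eef_pos: [419.9, -179.7, 7.7]
tcp_rot: [-3.14, -0.001, -1.775]
ft_force: [-0.3, -1.0, 4.8]
opening: 0.368
t: 32.65
eef_pos: [445.9, -103.6, 168.1]
tcp_rot: [-3.139, -0.001, -1.777]
ft_force: [0.5, -0.1, -0.4]
opening: 0.372
t: 33.55
eef_pos: [516.1, 102.8, 166.9]
tcp_rot: [3.141, -0.0, -1.775]
ft_force: [0.0, -0.5, -0.9]
opening: 0.37
```

```bash
python3 -m inch '[[0,0,0,1.6,0.4,-15,-1],[0,0,0,0,0,-15,-1],[0,0,0,0,0,-8,-1],[0,0,0,0,0,-3,-1],[0,0,0,0,0,-1,-1],[0,0,0,0,0,0,-1]]';python3 -m inch '[[0,0,0,0,0,-1,-1],[0,0,0,0,0,0,-1]]'
```

```text
t: 34.15
eef_pos: [518.3, 103.6, 125.3]
tcp_rot: [-3.141, 0.0, -1.775]
ft_force: [0.4, 0.5, 0.9]
opening: 0.365
t: 34.35
eef_pos: [518.2, 103.9, 124.2]
tcp_rot: [-3.141, 0.0, -1.775]
ft_force: [-0.1, -1.0, 0.0]
opening: 0.371
```

```bash
python3 -m inch '[[0,0,0,0,0,0,0],[0,0,0,0,0,0,0],[0,0,0,0,0,0,0.3],[0,0,0,0,0,0,0.3],[0,0,0,0,0,20,0.3],[0,0,0,0,0,40,0.3],[0,0,0,0,0,40,0.3],[0,0,0,-20,0,5,0.3],[0,0,0,-30,0,0,0.3],[0,0,0,0,0,0,0.3]]'
python3 - <<'E'
from h import *
s=state();print(s['eef_pos'],s['tcp_rot'],s['opening'])
c=viewer.read_camera('wrist');P=pts(c);m=(np.hypot(P[...,0]-518,P[...,1]-104)<14)&(P[...,2]<115);q=P[m];print(m.sum(),np.percentile(q[:,2],[5,25,50,75,95]).round(1))
E
```

```text
t: 35.35
eef_pos: [465.5, 103.9, 229.4]
tcp_rot: [3.141, -0.0, -1.774]
ft_force: [0.3, -0.0, -1.3]
opening: 0.652
[465.5095417  103.94791369 229.35334771] [ 3.14091949e+00 -2.42374051e-04 -1.77420910e+00] 0.6523594844090458
583 [84.  88.5 92.6 96.3 98.9]
```

```bash
python3 -m inch '[[0,0,0,15,-15,0,0.3],[0,0,0,25,-33,0,0.3],[0,0,0,26,-33,0,0.3],[0,0,0,26,-33,0,0.3],[0,0,0,26,-33,0,0.3],[0,0,0,26,-33,0,0.3],[0,0,0,25,-33,0,0.3],[0,0,0,20,-22,0,0.3],[0,0,0,6,-8,0,0.3],[0,0,0,0,0,0,0.3]]'
python3 -m inch '[[0,0,0,0,0,-20,0.3],[0,0,0,0,0,-10,0.3]]'
```

```text
t: 36.4
eef_pos: [663.7, -140.2, 227.7]
tcp_rot: [3.141, -0.0, -1.776]
ft_force: [0.3, 0.4, -0.1]
opening: 0.649
t: 36.6
eef_pos: [662.3, -138.0, 197.7]
tcp_rot: [3.14, 0.0, -1.774]
ft_force: [0.2, -0.4, 0.4]
opening: 0.649
```

```bash
python3 -m inch '[[0,0,0,-0.3,-0.8,-30,0.3],[0,0,0,0,0,-30,0.3],[0,0,0,0,0,-17,0.3],[0,0,0,0,0,-5,0.3],[0,0,0,0,0,0,-1],[0,0,0,0,0,0,-1],[0,0,0,0,0,0,-1],[0,0,0,0,0,0,-1],[0,0,0,0,0,0,-1],[0,0,0,0,0,0,-1]]'
python3 -m inch '[[0,0,0,0,0,0,-1],[0,0,0,0,0,0,-1],[0,0,0,0,0,0,-1]]'
```

```text
t: 37.6
eef_pos: [663.0, -140.0, 117.4]
tcp_rot: [-3.141, -0.0, -1.775]
ft_force: [-0.6, 0.4, 1.9]
opening: 0.249
t: 37.9
eef_pos: [663.0, -140.0, 117.3]
tcp_rot: [-3.141, -0.0, -1.775]
ft_force: [0.3, -0.2, 5.6]
opening: 0.245
```

```bash
python3 -m inch '[[0,0,0,0,0,15,-1],[0,0,0,0,0,30,-1],[0,0,0,0,0,40,-1],[0,0,0,0,0,40,-1],[0,0,0,-6,10,20,-1],[0,0,0,-15,26,0,-1],[0,0,0,-21,36,0,-1],[0,0,0,-22,36,0,-1],[0,0,0,-22,36,0,-1],[0,0,0,-21,36,0,-1]]'
python3 -m inch '[[0,0,0,-19,32,0,-1],[0,0,0,-12,20,0,-1],[0,0,0,-6,11,0,-1],[0,0,0,0,0,0,-1],[0,0,0,0,0,0,-1]]'
```

```text
t: 38.9
eef_pos: [554.5, 41.3, 262.4]
tcp_rot: [3.141, -0.0, -1.775]
ft_force: [1.6, 0.2, -1.2]
opening: 0.247
t: 39.4
eef_pos: [519.4, 102.5, 262.1]
tcp_rot: [-3.141, -0.0, -1.775]
ft_force: [0.0, 0.1, -3.1]
opening: 0.25
```

```bash
python3 -m inch '[[0,0,0,-1.3,1.2,0,-1],[0,0,0,0,0,-10,-1],[0,0,0,0,0,-12,-1],[0,0,0,0,0,-12,-1],[0,0,0,0,0,-10,-1],[0,0,0,0,0,-5,-1],[0,0,0,0,0,-5,-1],[0,0,0,0,0,-5,-1],[0,0,0,0,0,-5,-1],[0,0,0,0,0,-5,-1]]'
python3 -m inch '[[0,0,0,0,0,-5,-1],[0,0,0,0,0,-5,-1],[0,0,0,0,0,-4,-1]]'
python3 -m inch '[[0,0,0,0,0,-4,-1],[0,0,0,0,0,-4,-1],[0,0,0,0,0,-3,-1],[0,0,0,0,0,0,-1]]'
```

```text
t: 40.4
eef_pos: [517.8, 104.4, 192.9]
tcp_rot: [-3.141, 0.0, -1.775]
ft_force: [0.7, 1.2, 4.9]
opening: 0.249
t: 40.7
eef_pos: [517.7, 104.3, 178.6]
tcp_rot: [-3.141, 0.0, -1.775]
ft_force: [1.1, 1.2, 3.9]
opening: 0.247
t: 41.1
eef_pos: [516.9, 104.1, 167.1]
tcp_rot: [3.14, -0.001, -1.774]
ft_force: [0.6, 0.2, -2.7]
opening: 0.243
```

```bash
python3 -m inch '[[0,0,0,0,0,-2,-1],[0,0,0,0,0,0,-1]]';python3 -m inch '[[0,0,0,0,0,-2,-1],[0,0,0,0,0,0,-1]]';python3 -m inch '[[0,0,0,0,0,-1,-1],[0,0,0,0,0,0,-1]]'
```

```text
t: 41.3
eef_pos: [517.1, 104.1, 165.4]
tcp_rot: [3.14, -0.001, -1.775]
ft_force: [-0.4, 0.7, -1.6]
opening: 0.247
t: 41.5
eef_pos: [517.5, 104.2, 164.3]
tcp_rot: [-3.141, -0.0, -1.775]
ft_force: [-2.2, -0.9, 6.5]
opening: 0.246
t: 41.7
eef_pos: [517.9, 104.2, 164.2]
tcp_rot: [-3.14, 0.0, -1.775]
ft_force: [-2.7, -0.1, 14.7]
opening: 0.249
```

```bash
python3 -m inch '[[0,0,0,0,0,-1.5,-1],[0,0,0,0,0,0,-1]]'
python3 -m inch '[[0,0,0,0,0,3,-1],[0,0,0,0,0,20,-1],[0,0,0,0,0,30,-1],[0,0,0,0,0,35,-1],[0,0,0,0,0,12,-1],[0,0,0,10,-15,0,-1],[0,0,0,16,-28,0,-1],[0,0,0,21,-36,0,-1],[0,0,0,21,-36,0,-1],[0,0,0,21,-36,0,-1]]'
python3 -m inch '[[0,0,0,20,-34,0,-1],[0,0,0,18,-30,0,-1],[0,0,0,12,-19,0,-1],[0,0,0,5.5,-9,0,-1],[0,0,0,0,0,0,-1],[0,0,0,0,0,-40,-1],[0,0,0,0,0,-40,-1],[0,0,0,0,0,-35,-1],[0,0,0,0,0,-15,-1],[0,0,0,0,0,0,-1]]'
```

```text
t: 41.9
eef_pos: [518.8, 104.1, 163.8]
tcp_rot: [-3.137, 0.001, -1.774]
ft_force: [-3.1, -1.5, 25.0]
opening: 0.246
t: 42.9
eef_pos: [607.0, -49.1, 259.1]
tcp_rot: [3.139, -0.0, -1.775]
ft_force: [0.7, 0.8, -1.5]
opening: 0.248
t: 43.9
eef_pos: [661.1, -137.8, 129.6]
tcp_rot: [3.138, 0.0, -1.774]
ft_force: [0.9, 0.2, -1.2]
opening: 0.244
```

```bash
python3 -m inch '[[0,0,0,0,0,-6,-1],[0,0,0,0,0,-3,-1],[0,0,0,0,0,0,-1]]'; python3 -m inch '[[0,0,0,0,0,-2,-1],[0,0,0,0,0,0,-1]]';python3 -m inch '[[0,0,0,0,0,-1.5,-1],[0,0,0,0,0,0,-1]]'
```

```text
t: 44.2
eef_pos: [662.3, -138.7, 123.3]
tcp_rot: [-3.14, -0.0, -1.775]
ft_force: [-0.3, -0.2, -1.4]
opening: 0.25
t: 44.4
eef_pos: [662.1, -138.8, 120.8]
tcp_rot: [-3.141, -0.0, -1.775]
ft_force: [-0.3, -0.2, -2.3]
opening: 0.247
t: 44.6
eef_pos: [662.0, -138.7, 118.8]
tcp_rot: [3.141, -0.0, -1.775]
ft_force: [0.2, -0.6, -2.1]
opening: 0.247
```

```bash
python3 -m inch '[[0,0,0,0,0,-1.5,-1],[0,0,0,0,0,0,-1]]'; python3 -m inch '[[0,0,0,0,0,-1,-1],[0,0,0,0,0,0,-1]]'
```

```text
t: 44.8
eef_pos: [661.9, -138.7, 117.2]
tcp_rot: [3.141, -0.0, -1.775]
ft_force: [-0.3, -0.5, -1.8]
opening: 0.25
t: 45.0
eef_pos: [662.2, -138.8, 117.1]
tcp_rot: [-3.141, -0.0, -1.775]
ft_force: [-2.1, 0.2, 3.5]
opening: 0.25
```

```bash
python3 -m inch '[[0,0,0,0,0,0.5,0.3],[0,0,0,0,0,0,0.3],[0,0,0,0,0,0,0.3],[0,0,0,0,0,0,0.3],[0,0,0,0,0,0,0.3],[0,0,0,0,0,0,0.3],[0,0,0,0,0,20,0.3],[0,0,0,0,0,35,0.3],[0,0,0,0,0,35,0.3],[0,0,0,-18,-12,0,0.3]]'
python3 -m inch '[[0,0,0,-33,-22,0,0.3],[0,0,0,-35,-24,0,0.3],[0,0,0,-35,-24,0,0.3],[0,0,0,-35,-24,0,0.3],[0,0,0,-35,-24,-10,0.3],[0,0,0,-23,-15,-20,0.3],[0,0,0,-10,-6,-10,0.3],[0,0,0,0,0,0,0.3],[0,0,0,0,0,0,0.3]]'
python3 - <<'E'
from h import *
s=state();print(s['eef_pos'],s['tcp_rot'],s['opening'])
for n in ('wrist','top'):
    c=viewer.read_camera(n)
    for q in pucks(c): print(n,'puck',q)
can('scene',661,-139,142,170,60)
E
```

```text
t: 46.0
eef_pos: [646.6, -150.4, 211.7]
tcp_rot: [-3.134, -0.001, -1.773]
ft_force: [0.5, 0.4, -0.2]
opening: 0.649
t: 46.9
eef_pos: [438.9, -289.6, 167.3]
tcp_rot: [-3.141, -0.0, -1.775]
ft_force: [-0.3, -0.7, 0.5]
opening: 0.649
[ 438.92185582 -289.63335686  167.26659906] [-3.14116454e+00 -9.73995388e-05 -1.77472691e+00] 0.6489489453147567
wrist puck [ 645.5 -143.3   13.5  646.5 -141.    87.    63.     6. ]
wrist puck [ 554.2 -344.1   17.7  554.5 -344.  1035.   285.    60. ]
wrist puck [ 438.1 -289.9   17.7  437.5 -289.5  735.   255.   180. ]
top puck [751.4 305.4  16.6 748.  303.5 228.  149.  127. ]
top puck [ 556.  -343.3   15.9  554.5 -344.5   97.   367.   191. ]
scene 113 mean [ 662.9 -140.4  153.6] rect ((661.0464477539062, -139.1873016357422), (22.43212890625, 21.816442489624023), 30.72726821899414) circ ((659.9396362304688, -138.73268127441406), 12.09040641784668)
```

```bash
python3 -m inch '[[0,0,0,-0.5,0,-40,0.3],[0,0,0,0,0,-40,0.3],[0,0,0,0,0,-40,0.3],[0,0,0,0,0,-26,0.3],[0,0,0,0,0,-9,0.3],[0,0,0,0,0,-4.4,0.3],[0,0,0,0,0,0,-1],[0,0,0,0,0,0,-1],[0,0,0,0,0,0,-1],[0,0,0,0,0,0,-1]]'
python3 -m inch '[[0,0,0,0,0,0,-1],[0,0,0,0,0,0,-1],[0,0,0,0,0,0,-1],[0,0,0,0,0,20,-1],[0,0,0,0,0,40,-1],[0,0,0,0,0,40,-1],[0,0,0,0,0,40,-1],[0,0,0,3,15,20,-1],[0,0,0,5,25,0,-1],[0,0,0,8,40,0,-1]]'
python3 -m inch '[[0,0,0,8,40,0,-1],[0,0,0,8,40,0,-1],[0,0,0,8,40,0,-1],[0,0,0,8,40,0,-1],[0,0,0,8,40,0,-1],[0,0,0,8,40,0,-1],[0,0,0,8,36,0,-1],[0,0,0,7,26,0,-1],[0,0,0,6,10,0,-1]]'
python3 -m inch '[[0,0,0,0,0,0,-1],[0,0,0,0,0,0,-1]]'
```

```text
t: 48.05
eef_pos: [437.9, -290.0, 8.4]
tcp_rot: [-3.14, -0.001, -1.775]
ft_force: [-0.5, -0.8, 4.5]
opening: 0.369
t: 49.05
eef_pos: [453.7, -210.1, 168.5]
tcp_rot: [-3.139, -0.001, -1.777]
ft_force: [-0.0, -0.1, -1.1]
opening: 0.371
t: 49.95
eef_pos: [522.6, 104.3, 167.7]
tcp_rot: [-3.141, 0.0, -1.772]
ft_force: [-0.3, -0.8, -0.1]
opening: 0.371
t: 50.15
eef_pos: [522.3, 101.5, 167.4]
tcp_rot: [3.141, -0.0, -1.775]
ft_force: [-0.5, -0.2, 0.2]
opening: 0.366
```

```bash
python3 -m inch '[[0,0,0,-4.2,2.2,-15,-1],[0,0,0,0,0,-15,-1],[0,0,0,0,0,-8,-1],[0,0,0,0,0,-3,-1],[0,0,0,0,0,-1,-1],[0,0,0,0,0,0,-1]]';python3 -m inch '[[0,0,0,0,0,-1,-1],[0,0,0,0,0,0,-1]]'
```

```text
t: 50.75
eef_pos: [518.6, 104.2, 125.8]
tcp_rot: [-3.141, 0.0, -1.775]
ft_force: [-0.2, 0.2, -0.4]
opening: 0.368
t: 50.95
eef_pos: [518.4, 104.5, 124.8]
tcp_rot: [-3.141, 0.0, -1.775]
ft_force: [0.1, -0.3, -0.8]
opening: 0.369
```

```bash
python3 -m inch '[[0,0,0,0,0,0,0],[0,0,0,0,0,0,0],[0,0,0,0,0,0,0.3],[0,0,0,0,0,0,0.3],[0,0,0,0,0,20,0.3],[0,0,0,0,0,40,0.3],[0,0,0,0,0,40,0.3],[0,0,0,-20,0,5,0.3],[0,0,0,-30,0,0,0.3],[0,0,0,0,0,0,0.3]]'
python3 - <<'E'
from h import *
s=state();print(s['eef_pos'],s['tcp_rot'],s['opening'])
c=viewer.read_camera('wrist');P=pts(c);m=(np.hypot(P[...,0]-518,P[...,1]-104)<14)&(P[...,2]<115);q=P[m];print(m.sum(),np.percentile(q[:,2],[5,25,50,75,95]).round(1))
E
python3 -m inch '[[0,0,0,15,-15,0,0.3],[0,0,0,25,-33,0,0.3],[0,0,0,26,-33,0,0.3],[0,0,0,26,-33,0,0.3],[0,0,0,26,-33,0,0.3],[0,0,0,26,-33,0,0.3],[0,0,0,25,-33,0,0.3],[0,0,0,19,-22,0,0.3],[0,0,0,6,-8,0,0.3],[0,0,0,0,0,0,0.3]]'
python3 -m inch '[[0,0,0,0,0,-20,0.3],[0,0,0,0,0,-10,0.3],[0,0,0,0,0,0,0.3]]'
```

```text
t: 51.95
eef_pos: [465.7, 104.5, 230.0]
tcp_rot: [3.141, -0.0, -1.774]
ft_force: [-0.2, -0.3, 0.4]
opening: 0.65
[465.73194952 104.54428796 229.97106862] [ 3.14099977e+00 -2.68887907e-04 -1.77411717e+00] 0.6495887570292406
587 [89.2 91.4 93.8 96.  98.5]
t: 53.0
eef_pos: [662.8, -139.5, 228.4]
tcp_rot: [3.14, -0.0, -1.776]
ft_force: [0.1, 0.6, -0.3]
opening: 0.646
t: 53.3
eef_pos: [661.4, -137.4, 198.2]
tcp_rot: [3.139, 0.0, -1.774]
ft_force: [0.5, -0.5, -0.0]
opening: 0.65
```

```bash
python3 -m inch '[[0,0,0,0,0,-30,0.3],[0,0,0,0,0,-30,0.3],[0,0,0,0,0,-17,0.3],[0,0,0,0,0,-5,0.3],[0,0,0,0,0,0,-1],[0,0,0,0,0,0,-1],[0,0,0,0,0,0,-1],[0,0,0,0,0,0,-1],[0,0,0,0,0,0,-1],[0,0,0,0,0,0,-1]]'
python3 -m inch '[[0,0,0,0,0,0,-1],[0,0,0,0,0,0,-1],[0,0,0,0,0,0,-1]]'
python3 -m inch '[[0,0,0,0,0,15,-1],[0,0,0,0,0,30,-1],[0,0,0,0,0,40,-1],[0,0,0,0,0,40,-1],[0,0,0,-6,10,20,-1],[0,0,0,-15,26,0,-1],[0,0,0,-21,36,0,-1],[0,0,0,-22,36,0,-1],[0,0,0,-22,36,0,-1],[0,0,0,-21,36,0,-1]]'
python3 -m inch '[[0,0,0,-19,32,0,-1],[0,0,0,-12,20,0,-1],[0,0,0,-6,11,0,-1],[0,0,0,0,0,0,-1],[0,0,0,0,0,0,-1]]'
```

```text
t: 54.3
eef_pos: [662.5, -138.7, 118.0]
tcp_rot: [-3.141, -0.0, -1.775]
ft_force: [-0.4, -1.1, 2.5]
opening: 0.248
t: 54.6
eef_pos: [662.5, -138.7, 117.9]
tcp_rot: [-3.141, -0.0, -1.775]
ft_force: [-0.8, 0.3, 5.4]
opening: 0.247
t: 55.6
eef_pos: [553.9, 42.8, 263.0]
tcp_rot: [3.141, 0.0, -1.775]
ft_force: [1.2, 0.6, -2.0]
opening: 0.247
t: 56.1
eef_pos: [518.8, 104.0, 262.7]
tcp_rot: [-3.141, -0.0, -1.775]
ft_force: [-0.5, -0.0, -2.5]
opening: 0.249
```

```bash
python3 -m inch '[[0,0,0,-0.5,0,0,-1],[0,0,0,0,0,-10,-1],[0,0,0,0,0,-12,-1],[0,0,0,0,0,-12,-1],[0,0,0,0,0,-10,-1],[0,0,0,0,0,-5,-1],[0,0,0,0,0,-5,-1],[0,0,0,0,0,-5,-1],[0,0,0,0,0,-5,-1],[0,0,0,0,0,-5,-1]]'
python3 -m inch '[[0,0,0,0,0,-5,-1],[0,0,0,0,0,-4,-1],[0,0,0,0,0,0,-1]]'
python3 -m inch '[[0,0,0,0,0,-2,-1],[0,0,0,0,0,0,-1]]';python3 -m inch '[[0,0,0,0,0,-1,-1],[0,0,0,0,0,0,-1]]';python3 -m inch '[[0,0,0,0,0,-1,-1],[0,0,0,0,0,0,-1]]'
```

```text
t: 57.1
eef_pos: [518.2, 104.6, 193.7]
tcp_rot: [-3.14, 0.001, -1.775]
ft_force: [-0.5, 1.7, 3.8]
opening: 0.252
t: 57.4
eef_pos: [517.5, 104.4, 183.8]
tcp_rot: [3.141, -0.001, -1.775]
ft_force: [1.9, 0.8, -2.6]
opening: 0.247
t: 57.6
eef_pos: [517.7, 104.4, 182.2]
tcp_rot: [3.141, -0.0, -1.775]
ft_force: [0.3, 0.4, -1.6]
opening: 0.249
t: 57.8
eef_pos: [517.8, 104.4, 181.5]
tcp_rot: [3.142, -0.0, -1.775]
ft_force: [-0.7, -0.3, 0.4]
opening: 0.246
t: 58.0
eef_pos: [517.9, 104.4, 180.8]
tcp_rot: [-3.141, -0.0, -1.775]
ft_force: [-0.9, -0.2, 4.2]
opening: 0.246
```

```bash
python3 -m inch '[[0,0,0,0,0,-1.5,-1],[0,0,0,0,0,-1,-1],[0,0,0,0,0,0,-1]]'
python3 -m inch '[[0,0,0,0,0,3,-1],[0,0,0,0,0,20,-1],[0,0,0,0,0,30,-1],[0,0,0,0,0,25,-1],[0,0,0,0,0,6,-1],[0,0,0,10,-15,0,-1],[0,0,0,16,-28,0,-1],[0,0,0,21,-36,0,-1],[0,0,0,21,-36,0,-1],[0,0,0,21,-36,0,-1]]'
python3 -m inch '[[0,0,0,20,-34,0,-1],[0,0,0,18,-30,0,-1],[0,0,0,12,-19,0,-1],[0,0,0,5.5,-9,0,-1],[0,0,0,0,0,0,-1],[0,0,0,0,0,-40,-1],[0,0,0,0,0,-40,-1],[0,0,0,0,0,-35,-1],[0,0,0,0,0,-15,-1],[0,0,0,0,0,0,-1]]'
```

```text
t: 58.3
eef_pos: [519.1, 104.4, 180.5]
tcp_rot: [-3.137, 0.001, -1.774]
ft_force: [-3.1, -2.2, 25.1]
opening: 0.247
t: 59.3
eef_pos: [607.3, -48.9, 259.9]
tcp_rot: [3.139, -0.0, -1.775]
ft_force: [0.9, 0.8, -1.3]
opening: 0.245
t: 60.3
eef_pos: [661.3, -137.5, 130.2]
tcp_rot: [3.138, 0.0, -1.774]
ft_force: [0.4, -0.4, -1.8]
opening: 0.247
```

```bash
python3 -m inch '[[0,0,0,0,0,-6,-1],[0,0,0,0,0,-3,-1],[0,0,0,0,0,0,-1]]'; python3 -m inch '[[0,0,0,0,0,-3,-1],[0,0,0,0,0,-1.5,-1],[0,0,0,0,0,0,-1]]';python3 -m inch '[[0,0,0,0,0,-1,-1],[0,0,0,0,0,0,-1]]'
```

```text
t: 60.6
eef_pos: [662.6, -138.5, 123.9]
tcp_rot: [-3.14, -0.0, -1.775]
ft_force: [-0.5, -0.3, -3.3]
opening: 0.244
t: 60.9
eef_pos: [662.3, -138.5, 118.5]
tcp_rot: [3.141, -0.0, -1.775]
ft_force: [-0.3, -0.0, -2.1]
opening: 0.249
t: 61.1
eef_pos: [662.5, -138.6, 117.8]
tcp_rot: [-3.141, -0.0, -1.775]
ft_force: [0.2, -0.2, 0.8]
opening: 0.248
```

```bash
python3 -m inch '[[0,0,0,0,0,-0.3,0.3],[0,0,0,0,0,0,0.3],[0,0,0,0,0,0,0.3],[0,0,0,0,0,0,0.3],[0,0,0,0,0,0,0.3],[0,0,0,0,0,0,0.3],[0,0,0,0,0,20,0.3],[0,0,0,0,0,35,0.3],[0,0,0,0,0,35,0.3],[0,0,0,-10,-17,0,0.3]]'
python3 -m inch '[[0,0,0,-17,-33,0,0.3],[0,0,0,-18,-35,0,0.3],[0,0,0,-18,-35,0,0.3],[0,0,0,-18,-35,0,0.3],[0,0,0,-14,-28,-10,0.3],[0,0,0,-9,-16,-20,0.3],[0,0,0,-3.5,-6.5,-10,0.3],[0,0,0,0,0,0,0.3],[0,0,0,0,0,0,0.3]]'
python3 - <<'E'
from h import *
s=state();print(s['eef_pos'],s['tcp_rot'],s['opening'])
for n in ('wrist','top'):
    c=viewer.read_camera(n)
    for q in pucks(c): print(n,'puck',q)
can('scene',661,-139,142,170,60)
E
```

```text
t: 62.1
eef_pos: [654.5, -154.9, 212.1]
tcp_rot: [-3.134, -0.001, -1.773]
ft_force: [-0.5, 0.5, -0.4]
opening: 0.649
t: 63.0
eef_pos: [555.2, -343.5, 167.3]
tcp_rot: [3.141, 0.0, -1.774]
ft_force: [-0.6, 0.1, -0.0]
opening: 0.653
[ 555.21911029 -343.50239982  167.34932906] [ 3.14147298e+00  1.17198010e-04 -1.77429344e+00] 0.6528870009350115
wrist puck [ 656.2 -148.6   13.4  657.  -146.5  118.    59.   125. ]
wrist puck [ 556.1 -344.8   17.7  555.5 -344.5  739.   256.   178. ]
top puck [752.9 306.4  17.  749.5 305.5 212.  148.  127. ]
top puck [ 77.7 -42.3  14.   68.  -36.  750.  267.  360. ]
scene 109 mean [ 662.4 -140.   153.6] rect ((660.2001342773438, -138.50949096679688), (21.235877990722656, 22.106050491333008), 83.80351257324219) circ ((659.9713745117188, -138.06809997558594), 11.730196952819824)
```

```bash
python3 -m inch '[[0,0,0,0.4,-0.9,-40,0.3],[0,0,0,0,0,-40,0.3],[0,0,0,0,0,-40,0.3],[0,0,0,0,0,-26,0.3],[0,0,0,0,0,-9,0.3],[0,0,0,0,0,-4.4,0.3],[0,0,0,0,0,0,-1],[0,0,0,0,0,0,-1],[0,0,0,0,0,0,-1],[0,0,0,0,0,0,-1]]'
python3 -m inch '[[0,0,0,0,0,0,-1],[0,0,0,0,0,0,-1],[0,0,0,0,0,0,-1],[0,0,0,0,0,20,-1],[0,0,0,0,0,40,-1],[0,0,0,0,0,40,-1],[0,0,0,0,0,40,-1],[0,0,0,-2,15,20,-1],[0,0,0,-3,30,0,-1],[0,0,0,-3,40,0,-1]]'
python3 -m inch '[[0,0,0,-4,44,0,-1],[0,0,0,-4,44,0,-1],[0,0,0,-4,44,0,-1],[0,0,0,-4,44,0,-1],[0,0,0,-4,44,0,-1],[0,0,0,-4,44,0,-1],[0,0,0,-3,44,0,-1],[0,0,0,-1,30,0,-1],[0,0,0,-1,20,0,-1]]'
python3 -m inch '[[0,0,0,0,5,0,-1],[0,0,0,0,0,0,-1]]'
```

```text
t: 64.15
eef_pos: [555.6, -345.2, 8.8]
tcp_rot: [-3.14, -0.001, -1.775]
ft_force: [0.3, -1.0, 5.0]
opening: 0.373
t: 65.15
eef_pos: [547.0, -260.1, 168.6]
tcp_rot: [-3.14, -0.001, -1.776]
ft_force: [0.9, 0.6, -0.1]
opening: 0.368
t: 66.05
eef_pos: [517.8, 100.2, 168.1]
tcp_rot: [-3.141, 0.0, -1.773]
ft_force: [0.7, -0.3, -0.5]
opening: 0.364
t: 66.25
eef_pos: [518.2, 103.3, 167.9]
tcp_rot: [-3.141, -0.0, -1.773]
ft_force: [0.1, -0.1, -0.6]
opening: 0.365
```

```bash
python3 -m inch '[[0,0,0,0.2,1,-15,-1],[0,0,0,0,0,-15,-1],[0,0,0,0,0,-8,-1],[0,0,0,0,0,-3,-1],[0,0,0,0,0,-1,-1],[0,0,0,0,0,0,-1]]';python3 -m inch '[[0,0,0,0,0,-1,-1],[0,0,0,0,0,0,-1]]'
```

```text
t: 66.85
eef_pos: [518.7, 103.8, 126.1]
tcp_rot: [-3.141, 0.0, -1.775]
ft_force: [1.0, 0.3, 0.7]
opening: 0.367
t: 67.05
eef_pos: [518.5, 104.1, 125.1]
tcp_rot: [-3.141, 0.0, -1.775]
ft_force: [-0.1, 0.5, -0.6]
opening: 0.366
```

```bash
python3 -m inch '[[0,0,0,0,0,0,0],[0,0,0,0,0,0,0],[0,0,0,0,0,0,0.3],[0,0,0,0,0,0,0.3],[0,0,0,0,0,20,0.3],[0,0,0,0,0,40,0.3],[0,0,0,0,0,40,0.3],[0,0,0,-20,0,5,0.3],[0,0,0,-30,0,0,0.3],[0,0,0,0,0,0,0.3]]'
python3 - <<'E'
from h import *
s=state();print(s['eef_pos'],s['tcp_rot'],s['opening'])
c=viewer.read_camera('wrist');P=pts(c);m=(np.hypot(P[...,0]-518,P[...,1]-104)<14)&(P[...,2]<115);q=P[m];print(m.sum(),np.percentile(q[:,2],[5,25,50,75,95]).round(1))
E
python3 -m inch '[[0,0,0,15,-15,0,0.3],[0,0,0,25,-33,0,0.3],[0,0,0,26,-33,0,0.3],[0,0,0,26,-33,0,0.3],[0,0,0,26,-33,0,0.3],[0,0,0,26,-33,0,0.3],[0,0,0,25,-33,0,0.3],[0,0,0,19,-22,0,0.3],[0,0,0,6,-8,0,0.3],[0,0,0,0,0,0,0.3]]'
python3 -m inch '[[0,0,0,0,0,-20,0.3],[0,0,0,0,0,-10,0.3],[0,0,0,0,0,0,0.3]]'
```

```text
t: 68.05
eef_pos: [465.8, 104.2, 230.2]
tcp_rot: [3.141, -0.0, -1.774]
ft_force: [0.2, -0.4, -0.4]
opening: 0.648
[465.81467427 104.16975955 230.24908302] [ 3.14091878e+00 -2.32774555e-04 -1.77414107e+00] 0.6483976536992405
585 [90.1 91.9 93.7 95.2 96.8]
t: 69.1
eef_pos: [662.9, -139.9, 228.7]
tcp_rot: [3.141, 0.0, -1.776]
ft_force: [-0.2, 0.3, -0.2]
opening: 0.651
t: 69.4
eef_pos: [661.5, -137.8, 198.5]
tcp_rot: [3.139, 0.0, -1.774]
ft_force: [1.1, -0.6, 0.5]
opening: 0.652
```

```bash
python3 -m inch '[[0,0,0,0,0.3,-30,0.3],[0,0,0,0,0,-30,0.3],[0,0,0,0,0,-17,0.3],[0,0,0,0,0,-5,0.3],[0,0,0,0,0,0,-1],[0,0,0,0,0,0,-1],[0,0,0,0,0,0,-1],[0,0,0,0,0,0,-1],[0,0,0,0,0,0,-1],[0,0,0,0,0,0,-1]]'
python3 -m inch '[[0,0,0,0,0,0,-1],[0,0,0,0,0,0,-1],[0,0,0,0,0,0,-1]]'
python3 -m inch '[[0,0,0,0,0,15,-1],[0,0,0,0,0,30,-1],[0,0,0,0,0,40,-1],[0,0,0,0,0,40,-1],[0,0,0,-6,10,20,-1],[0,0,0,-15,26,0,-1],[0,0,0,-21,36,0,-1],[0,0,0,-22,36,0,-1],[0,0,0,-22,36,0,-1],[0,0,0,-21,36,0,-1]]'
python3 -m inch '[[0,0,0,-19,32,0,-1],[0,0,0,-12,20,0,-1],[0,0,0,-6,11,0,-1],[0,0,0,0,0,0,-1],[0,0,0,0,0,0,-1]]'
```

```text
t: 70.4
eef_pos: [662.6, -138.7, 118.2]
tcp_rot: [-3.141, -0.0, -1.775]
ft_force: [0.0, 0.3, 2.4]
opening: 0.251
t: 70.7
eef_pos: [662.6, -138.7, 118.2]
tcp_rot: [-3.141, -0.0, -1.775]
ft_force: [-0.4, 0.1, 5.5]
opening: 0.244
t: 71.7
eef_pos: [554.1, 42.6, 263.4]
tcp_rot: [3.141, -0.0, -1.775]
ft_force: [0.7, 0.8, -2.0]
opening: 0.249
t: 72.2
eef_pos: [519.0, 103.8, 263.0]
tcp_rot: [-3.141, -0.0, -1.775]
ft_force: [0.6, -0.2, -1.9]
opening: 0.25
```

```bash
python3 -m inch '[[0,0,0,-0.7,0.2,0,-1],[0,0,0,0,0,-10,-1],[0,0,0,0,0,-12,-1],[0,0,0,0,0,-12,-1],[0,0,0,0,0,-10,-1],[0,0,0,0,0,-5,-1],[0,0,0,0,0,-5,-1],[0,0,0,0,0,-5,-1],[0,0,0,0,0,-3,-1],[0,0,0,0,0,0,-1]]'
python3 -m inch '[[0,0,0,0,0,-2,-1],[0,0,0,0,0,0,-1]]';python3 -m inch '[[0,0,0,0,0,-1,-1],[0,0,0,0,0,0,-1]]';python3 -m inch '[[0,0,0,0,0,-1,-1],[0,0,0,0,0,0,-1]]';python3 -m inch '[[0,0,0,0,0,-1,-1],[0,0,0,0,0,0,-1]]'
```

```text
t: 73.2
eef_pos: [517.7, 104.6, 200.6]
tcp_rot: [3.141, -0.0, -1.775]
ft_force: [1.8, 0.1, -2.8]
opening: 0.248
t: 73.4
eef_pos: [517.7, 104.6, 198.8]
tcp_rot: [-3.141, -0.0, -1.775]
ft_force: [1.3, 0.4, -2.6]
opening: 0.246
t: 73.6
eef_pos: [517.8, 104.6, 198.0]
tcp_rot: [-3.141, 0.0, -1.775]
ft_force: [1.3, -0.4, 1.2]
opening: 0.253
t: 73.8
eef_pos: [517.9, 104.6, 197.1]
tcp_rot: [-3.141, 0.0, -1.775]
ft_force: [0.4, 1.2, 5.1]
opening: 0.25
t: 74.0
eef_pos: [518.2, 104.6, 197.1]
tcp_rot: [-3.14, 0.0, -1.775]
ft_force: [-0.7, -0.5, 14.5]
opening: 0.25
```

```bash
python3 -m inch '[[0,0,0,0,0,-1.5,-1],[0,0,0,0,0,-1.5,-1],[0,0,0,0,0,0,-1]]'; python3 -m inch '[[0,0,0,0,0,-1.5,-1],[0,0,0,0,0,-1.5,-1],[0,0,0,0,0,0,-1]]'
```

```text
t: 74.3
eef_pos: [519.7, 104.6, 196.3]
tcp_rot: [-3.135, 0.001, -1.774]
ft_force: [-2.1, -0.4, 33.3]
opening: 0.245
t: 74.6
eef_pos: [520.4, 104.5, 193.8]
tcp_rot: [-3.133, 0.002, -1.774]
ft_force: [-0.2, -2.5, 36.9]
opening: 0.254
```

```bash
python3 -m inch '[[0,0,0,0,0,-1.5,-1],[0,0,0,0,0,0,-1]]'; python3 -m inch '[[0,0,0,0,0,-1.5,-1],[0,0,0,0,0,0,-1]]'
```

```text
t: 74.8
eef_pos: [520.5, 104.4, 192.4]
tcp_rot: [-3.132, 0.002, -1.774]
ft_force: [-0.6, -2.8, 37.6]
opening: 0.246
t: 75.0
eef_pos: [520.5, 104.4, 190.9]
tcp_rot: [-3.132, 0.002, -1.774]
ft_force: [-0.1, -2.1, 36.6]
opening: 0.244
```

```bash
python3 -m inch '[[0,0,0,0,0,5,-1],[0,0,0,0,0,20,-1],[0,0,0,0,0,30,-1],[0,0,0,0,0,20,-1],[0,0,0,0,0,2,-1],[0,0,0,10,-15,0,-1],[0,0,0,16,-28,0,-1],[0,0,0,21,-36,0,-1],[0,0,0,21,-36,0,-1],[0,0,0,21,-36,0,-1]]'
python3 -m inch '[[0,0,0,20,-34,0,-1],[0,0,0,18,-30,0,-1],[0,0,0,12,-19,0,-1],[0,0,0,5.5,-9,0,-1],[0,0,0,0,0,0,-1],[0,0,0,0,0,-40,-1],[0,0,0,0,0,-40,-1],[0,0,0,0,0,-35,-1],[0,0,0,0,0,-15,-1],[0,0,0,0,0,0,-1]]'
python3 - <<'E'
from h import *
c=viewer.read_camera('scene');a=c['color'][:,:,::-1]
cv2.imwrite('pics/s6.png',cv2.resize(a[170:345,210:330],None,fx=3.4,fy=3.4,interpolation=cv2.INTER_CUBIC))
E
```

```text
t: 76.0
eef_pos: [607.1, -48.8, 261.7]
tcp_rot: [3.139, -0.0, -1.775]
ft_force: [0.5, 0.9, -1.9]
opening: 0.249
t: 77.0
eef_pos: [661.2, -137.4, 132.0]
tcp_rot: [3.138, 0.0, -1.774]
ft_force: [-0.3, -0.7, -0.9]
opening: 0.246
```

View pics/s6.png

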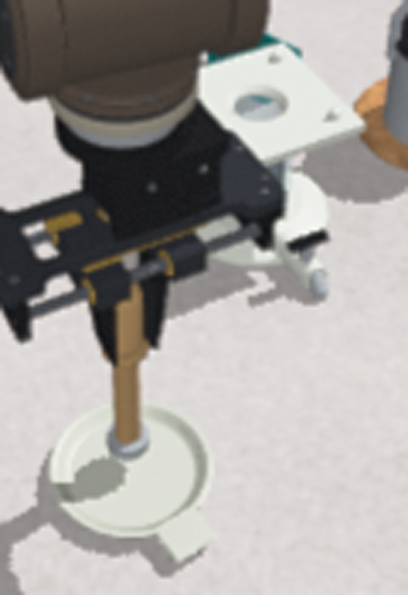

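The tamper hangs upright over the rest, its foot at (128,440). I'll lower it gently.

```bash
python3 -m inch '[[0,0,0,0,0,-6,-1],[0,0,0,0,0,-6,-1],[0,0,0,0,0,-3,-1],[0,0,0,0,0,0,-1]]'; python3 -m inch '[[0,0,0,0,0,-1.5,-1],[0,0,0,0,0,0,-1]]';python3 -m inch '[[0,0,0,0,0,-1.5,-1],[0,0,0,0,0,0,-1]]';python3 -m inch '[[0,0,0,0,0,-1,-1],[0,0,0,0,0,0,-1]]'
```

```text
t: 77.45
eef_pos: [662.2, -138.4, 118.8]
tcp_rot: [3.141, -0.0, -1.775]
ft_force: [0.5, 0.3, -2.3]
opening: 0.248
t: 77.65
eef_pos: [662.3, -138.5, 117.4]
tcp_rot: [-3.141, -0.0, -1.775]
ft_force: [0.1, -0.5, -1.9]
opening: 0.246
t: 77.85
eef_pos: [662.2, -138.4, 115.6]
tcp_rot: [3.141, -0.0, -1.775]
ft_force: [0.5, -0.2, -0.8]
opening: 0.241
t: 78.05
eef_pos: [662.2, -138.4, 114.7]
tcp_rot: [3.141, -0.0, -1.775]
ft_force: [-0.5, 0.1, -2.1]
opening: 0.247
```

```bash
python3 -m inch '[[0,0,0,0,0,-1.2,-1],[0,0,0,0,0,0,-1]]'; python3 -m inch '[[0,0,0,0,0,-1,-1],[0,0,0,0,0,0,-1]]';python3 -m inch '[[0,0,0,0,0,-0.8,-1],[0,0,0,0,0,0,-1]]'
```

```text
t: 78.25
eef_pos: [662.2, -138.4, 113.4]
tcp_rot: [3.141, -0.0, -1.775]
ft_force: [0.7, -0.5, -2.3]
opening: 0.247
t: 78.45
eef_pos: [662.2, -138.4, 112.5]
tcp_rot: [3.141, -0.0, -1.775]
ft_force: [-0.1, -0.3, -3.3]
opening: 0.248
t: 78.65
eef_pos: [662.4, -138.5, 112.3]
tcp_rot: [-3.141, -0.0, -1.775]
ft_force: [-0.6, 0.6, 3.4]
opening: 0.249
```

```bash
python3 -m inch '[[0,0,0,0,0,0.3,0.3],[0,0,0,0,0,0,0.3],[0,0,0,0,0,0,0.3],[0,0,0,0,0,0,0.3],[0,0,0,0,0,0,0.3],[0,0,0,0,0,0,0.3],[0,0,0,0,0,20,0.3],[0,0,0,0,0,40,0.3],[0,0,0,0,0,40,0.3],[0,0,0,-15,15,20,0.3]]'
python3 -m inch '[[0,0,0,-25,33,0,0.3],[0,0,0,-26,33,0,0.3],[0,0,0,-26,33,0,0.3],[0,0,0,-26,33,0,0.3],[0,0,0,-26,33,0,0.3],[0,0,0,-25,33,0,0.3],[0,0,0,-19,22,0,0.3],[0,0,0,-6,8,0,0.3],[0,0,0,0,0,0,0.3]]'
python3 - <<'E'
from h import *
s=state();print(s['eef_pos'],s['tcp_rot'],s['opening'])
c=viewer.read_camera('wrist');P=pts(c);a=c['color'][:,:,::-1]
m=(np.hypot(P[...,0]-518,P[...,1]-104)<14)&(P[...,2]<115);q=P[m];print(m.sum(),np.percentile(q[:,2],[5,25,50,75,95]).round(1))
w=cv2.resize(a[100:260,160:360],None,fx=2,fy=2,interpolation=cv2.INTER_CUBIC)
c=viewer.read_camera('scene');a=c['color'][:,:,::-1]
z=cv2.resize(a[150:330,210:380],(378,400),interpolation=cv2.INTER_CUBIC)
o=np.zeros((400,400+378,3),np.uint8);o[:320,:400]=w;o[:,400:]=z;cv2.imwrite('pics/p7.png',o)
can('scene',661,-139,142,170,60);can('scene',540,315,140,170,90);can('top',540,315,140,170,90)
E
```

```text
t: 79.65
eef_pos: [648.7, -124.7, 235.3]
tcp_rot: [-3.137, -0.001, -1.776]
ft_force: [-1.3, 1.1, 0.2]
opening: 0.648
t: 80.55
eef_pos: [468.1, 105.2, 232.5]
tcp_rot: [-3.141, 0.0, -1.773]
ft_force: [0.1, -0.1, -0.3]
opening: 0.653
[468.05237435 105.18643438 232.46533335] [-3.14091593e+00  6.92401390e-05 -1.77298825e+00] 0.6530812632043597
544 [84.7 85.4 85.9 86.4 87.1]
scene 108 mean [ 662.6 -139.9  153.5] rect ((659.9161987304688, -138.98556518554688), (21.342945098876953, 20.623641967773438), 51.926788330078125) circ ((660.6691284179688, -139.17807006835938), 11.702164649963379)
scene 120 mean [540.9 309.6 153.4] rect ((540.0294189453125, 311.37738037109375), (95.51126098632812, 11.68313217163086), 54.812538146972656) circ ((540.063720703125, 311.3531494140625), 47.761775970458984)
top 129 mean [536.7 309.7 154.6] rect ((537.8223266601562, 311.6156921386719), (95.0151138305664, 9.941797256469727), 54.418434143066406) circ ((538.75146484375, 310.95098876953125), 47.51443099975586)
```

View pics/p7.png

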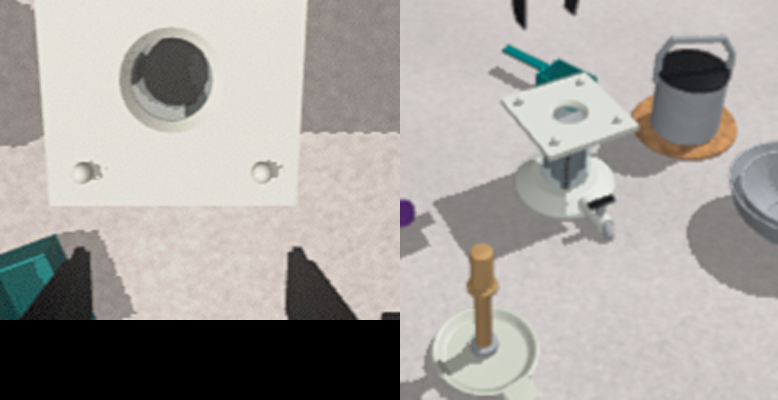

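```bash
python3 -m inch '[[0,0,3,2,5,5,0],[0,0,7,8,22,10,0],[0,0,7,8,24,13,0],[0,0,7,8,24,0,0],[0,0,7,8,24,0,0],[0,0,7,8,24,0,0],[0,0,7,8,24,0,0],[0,0,7,8,24,0,0],[0,0,7,8,22,0,0],[0,0,7,5,16.5,0,0]]'
python3 -m inch '[[0,0,0,0,0,0,0],[0,0,0,0,0,0,0]]'
python3 - <<'E'
from h import *
s=state();print(s['eef_pos'],np.degrees(s['tcp_rot']),s['opening'])
can('wrist',539,314,140,170,90)
E
```

```text
t: 81.8
eef_pos: [540.3, 314.7, 259.5]
tcp_rot: [3.141, 0.0, -0.618]
ft_force: [-0.1, -0.0, 0.5]
opening: 0.501
t: 82.0
eef_pos: [539.5, 313.3, 259.5]
tcp_rot: [3.141, 0.0, -0.626]
ft_force: [-0.9, 0.5, -1.2]
opening: 0.501
[539.4566175  313.34073595 259.54351602] [ 1.79944671e+02  1.40370400e-02 -3.58783170e+01] 0.5005125048406336
wrist 940 mean [542.5 320.  156.9] rect ((538.7367553710938, 314.91094970703125), (97.95722198486328, 10.002315521240234), 54.37363815307617) circ ((538.3378295898438, 315.19683837890625), 48.985137939453125)
```

```bash
python3 -m inch '[[0,0,0,-0.8,1.6,-30,0],[0,0,0,0,0,-40,0],[0,0,0,0,0,-35,0],[0,0,0,0,0,-13,0],[0,0,0,0,0,-4,0],[0,0,0,0,0,0,-1],[0,0,0,0,0,0,-1],[0,0,0,0,0,0,-1],[0,0,0,0,0,0,-1],[0,0,0,0,0,0,-1]]'
python3 -m inch '[[0,0,0,0,0,0,-1],[0,0,0,0,0,0,-1],[0,0,0,0,0,0,-1],[0,0,0,0,0,0,-1],[0,0,0,0,0,0,-1]]'
python3 -m inch '[[0,0,0,0,0,15,-1],[0,0,0,0,0,30,-1],[0,0,0,0,0,40,-1],[0,0,0,0,0,40,-1],[0,0,0,0,0,30,-1],[0,0,0,0,0,10,-1],[0,0,0,0,0,0,-1]]'
```

```text
t: 83.05
eef_pos: [538.6, 315.7, 138.7]
tcp_rot: [-3.141, -0.001, -0.623]
ft_force: [0.7, -1.6, 1.2]
opening: 0.136
t: 83.55
eef_pos: [538.9, 315.7, 138.6]
tcp_rot: [-3.141, -0.001, -0.623]
ft_force: [3.0, -1.7, 5.4]
opening: 0.102
t: 84.25
eef_pos: [538.2, 315.8, 303.0]
tcp_rot: [-3.141, -0.0, -0.623]
ft_force: [-0.1, 0.3, -5.6]
opening: 0.099
```

```bash
python3 -m inch '[[0,0,0,-2,-18,0,-1],[0,0,0,-2,-22,0,-1],[0,0,0,-2,-24,0,-1],[0,0,0,-3,-24,0,-1],[0,0,0,-3,-24,0,-1],[0,0,0,-2,-24,0,-1],[0,0,0,-2,-24,0,-1],[0,0,0,-2,-24,0,-1],[0,0,0,-1,-18,0,-1],[0,0,0,-1,-9,0,-1]]'
python3 -m inch '[[0,0,0,0,0,0,-1],[0,0,0,0,0,-10,-1],[0,0,0,0,0,-10,-1],[0,0,0,0,0,-6,-1],[0,0,0,0,0,0,-1],[0,0,0,0,0,0,-1]]'
python3 - <<'E'
from h import *
s=state();print(s['eef_pos'],np.degrees(s['tcp_rot']),s['opening'])
can('wrist',518,104,112,130,100)
can('wrist',518,104,260,310,100)
E
```

```text
t: 85.25
eef_pos: [517.4, 102.8, 301.1]
tcp_rot: [3.139, 0.002, -0.624]
ft_force: [0.7, 0.7, -3.6]
opening: 0.098
t: 85.85
eef_pos: [518.5, 105.0, 276.9]
tcp_rot: [3.141, 0.0, -0.622]
ft_force: [0.1, 0.1, -4.6]
opening: 0.095
[518.48155247 104.95895636 276.94787148] [ 1.79988401e+02  8.14870493e-03 -3.56520233e+01] 0.09468128366907726
wrist 3468 mean [536.8 139.3 123.9] rect ((516.8935546875, 104.9635009765625), (123.5451889038086, 124.00810241699219), 78.46810150146484) circ ((517.1566772460938, 104.78629302978516), 86.97842407226562)
wrist 2761 mean [528.4 121.1 294.6] rect ((522.2662963867188, 111.37738037109375), (90.44583129882812, 26.340808868408203), 66.15353393554688) circ ((521.7538452148438, 111.55516815185547), 46.296119689941406)
```

```bash
python3 -m inch '[[0,0,0,-0.5,-0.3,-8,-1],[0,0,0,0,0,-7,-1],[0,0,0,0,0,-5,-1],[0,0,0,0,0,-2,-1],[0,0,0,0,0,0,-1]]'; python3 -m inch '[[0,0,0,0,0,-1.5,-1],[0,0,0,0,0,0,-1]]';python3 -m inch '[[0,0,0,0,0,-1,-1],[0,0,0,0,0,0,-1]]'
```

```text
t: 86.45
eef_pos: [517.9, 104.3, 254.7]
tcp_rot: [3.141, 0.0, -0.623]
ft_force: [0.0, -0.9, -3.4]
opening: 0.098
t: 86.65
eef_pos: [518.0, 104.3, 253.6]
tcp_rot: [-3.142, -0.0, -0.623]
ft_force: [0.2, -0.5, -4.3]
opening: 0.098
t: 86.85
eef_pos: [518.0, 104.3, 252.7]
tcp_rot: [-3.141, -0.0, -0.623]
ft_force: [-1.0, 0.0, -4.7]
opening: 0.102
```

```bash
python3 -m inch '[[0,0,0,0,0,-0.8,-1],[0,0,0,0,0,0,-1]]'; python3 -m inch '[[0,0,0,0,0,-0.5,-1],[0,0,0,0,0,0,-1]]'
```

```text
t: 87.05
eef_pos: [518.5, 104.2, 252.4]
tcp_rot: [-3.141, -0.002, -0.623]
ft_force: [1.2, -1.9, 1.7]
opening: 0.093
t: 87.25
eef_pos: [518.8, 104.2, 252.3]
tcp_rot: [-3.14, -0.003, -0.623]
ft_force: [2.4, -2.7, 5.8]
opening: 0.096
```

Seated at the expected height (252.4). I'll release and back away.

```bash
python3 -m inch '[[0,0,0,0,0,0.5,0],[0,0,0,0,0,0,0],[0,0,0,0,0,0,0],[0,0,0,0,0,0,0],[0,0,0,0,0,0,0],[0,0,0,0,0,0,0],[0,0,0,0,0,15,0],[0,0,0,0,0,30,0],[0,0,0,0,0,40,0],[0,0,0,0,0,30,0]]'
python3 -m inch '[[0,0,0,-20,10,0,0],[0,0,0,-30,20,0,0],[0,0,0,-30,20,0,0],[0,0,0,0,0,0,0],[0,0,0,0,0,0,0]]'
python3 - <<'E'
from h import *
can('wrist',518,104,255,285,90);can('wrist',518,104,215,240,90)
c,P,q=can('wrist',518,104,112,130,100);save(c,'x')
w=c['color'][:,:,::-1];z=viewer.read_camera('scene')['color'][:,:,::-1]
cv2.imwrite('pics/p8.png',np.hstack([w[:,60:460],cv2.resize(z[130:330,150:350],(384,384))]))
E
```

```text
t: 88.25
eef_pos: [518.0, 104.4, 369.0]
tcp_rot: [-3.141, -0.001, -0.623]
ft_force: [0.8, 0.1, -0.1]
opening: 0.5
t: 88.75
eef_pos: [437.8, 154.6, 367.2]
tcp_rot: [-3.141, -0.001, -0.621]
ft_force: [0.5, 0.1, -0.5]
opening: 0.497
wrist 1038 mean [519.6 108.6 270.6] rect ((517.4346313476562, 103.76168823242188), (97.2580337524414, 10.219040870666504), 54.2690544128418) circ ((517.4857177734375, 103.72499084472656), 48.630008697509766)
wrist 5191 mean [515.2 107.8 225.2] rect ((517.4612426757812, 103.70120239257812), (98.10564422607422, 98.04510498046875), 80.96269226074219) circ ((516.2052001953125, 105.11731719970703), 53.70243453979492)
wrist 2452 mean [509.5 137.7 123.8] rect ((516.5057373046875, 104.6270980834961), (124.44632720947266, 123.88430786132812), 78.53166961669922) circ ((516.4034423828125, 105.40870666503906), 86.38235473632812)
```

View pics/p8.png

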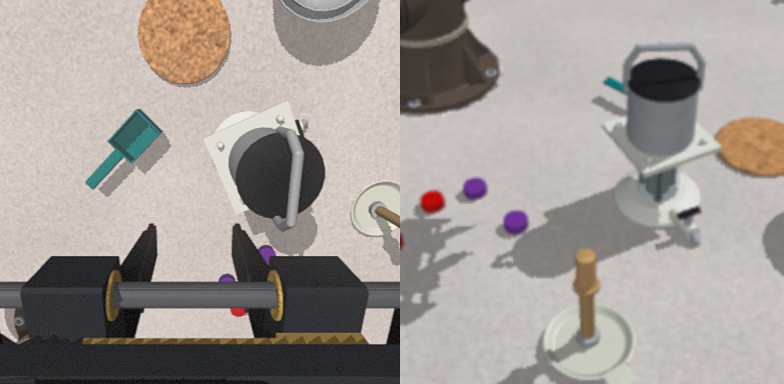

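The canister is centred to within about 1 mm and level, the tamper is upright on the rest, and no dark pucks remain on the counter.

```bash
python3 -c "from cell import ticket; print(ticket.job_done())"
```

```text
the job is handed in; nothing more can be done
None
```

The water filter is repacked and the job handed in at about 89 s of the 210 s allowed. It reports no verdict, so what follows is from my own checks.

**What I did:** I lifted the canister by its handle onto the trivet, loaded all four dark pucks one at a time, and rammed each one down with the tamper. I then stood the tamper back on the rest and put the canister back on the column.

**Last checks:**
- **Puck stack:** its top is flat and 64 mm above the tube floor, the height of four packed pucks. Both the tamper depth and the wrist camera agree, once the camera's 2 mm height bias is taken off.
- **Canister:** it is level at its starting height and about 1 mm from the plate's centre, between the pins.
- **Tamper:** it stands upright inside the spoon rest, about 10 mm from where it started.
- **Bowls and scoop:** I never went near them, and they look unmoved in the pictures.

**What went less smoothly:**
- My first grasp of the canister handle missed because I lifted before the fingers had closed. I repeated it without harm.
- The first puck rubbed on the tube's bevel until I shifted it about 1 mm.
- On the last ram the fingers slid about 6 mm along the tamper grip at about 37 N, below the force limits.

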